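# Third hand: pile two mount plates and hold them against the sprung fence

## Robot

A 7-joint arm with a two-finger parallel gripper is mounted at the origin on the work surface. World frame = base frame: x ahead of the robot, y to its left, z up, the work surface at z = 0. Lengths are in mm, angles in rad, forces in N, time in s.
With the tool pointing down it reaches from about 400 to 875 mm from the base axis. Payload 4.4 kg.
Tool frame: the origin (TCP) lies at the very end of the fingers, on their centre line; the grasp point (between the pads) lies 19 mm behind it (ctrl.pinch_z is the z of the grasp point in the tool frame, in mm); z points along the fingers, x is the direction in which the jaws open and shut, and the axes are right-handed (so a half turn about z gives the same grasp; the last joint's range is limited). The gripper opens to 85 mm and grips with 20 to 120 N. Pads are 22 mm wide; open, the fingers measure 114 mm over their backs; the gripper's body (76 mm by 85 mm) begins 54 mm behind the grasp point. The pads swing forward as they close: fully open they stand 13 mm farther back than shut.
Start: joints at [1.243, 0.628, 0.038, 1.517, -0.027, 0.996, -0.02], TCP at [168.262, -627.859, 194.113] pointing down, gripper open.
Joint ranges: [-3.06, 3.06], [-0.37, 2.12], [-1.25, 1.32], [0.18, 2.47], [-1.1, 4.24], [0.23, 1.98], [-2.94, 2.94]. Speed limits (rad/s): [2.57, 2.57, 3.14, 3.14, 3.14, 3.14, 3.14].

## Interface

Orientations are given as [roll, pitch, yaw] about the fixed x, y, z axes, in that order (R = Rz(yaw) Ry(pitch) Rx(roll)).
In Python, from cell import sensors, get_image, order, ctrl gives the robot as it stands.
- The arm moves only by the tool arm_command, never from a script. Its argument "rows" is a list that holds one entry, the list of rows, each a list of 6 numbers: the shift along the tool's x, y, z in mm, then the turn, a rotation vector about the tool's x, y, z in degrees. A call has 1 to 20 rows; each row is the pose to reach, as a shift and turn from the pose commanded when the call began, along the tool's axes at that moment; what a row does not reach only later rows make up. A row lasts 1/12 s, in which the tool goes at most 41.7 mm and 7.16 degrees, less where a joint would pass 70% of its speed; a pose out of reach is approached as far as the arm can. A call with a gripper value outside its range is refused whole. "claw" is the opening, from -1 (shut) to 1 (fully open), set as the call begins (left out, the last holds). The fingers move at their own pace and stop on an object; the grip force is fixed at half the most. Time passes only in rows, so rows that repeat a pose let the fingers close. It gives the time, the measured TCP pose, the force and the opening at its end, in the units of the state.
- sensors.read_state(): the state, without advancing time (a new reading comes with each control period).
- get_image(name): name is "scene" or "side" or "wrist"; returns a dict with "pixels" (400x640x3 uint8, red, green, blue), "z_map" (400x640 float32, mm along the optical axis (not along the pixel's ray), 0 where there is no reading), "K" (3x3 intrinsics, pixels), "pose" (4x4, takes a point from camera to world coordinates). Camera axes: x right, y up, looking along -z (the intrinsics and any distortion apply to the point x, -y, -z); pixel columns grow to the right and rows downward; lengths in mm; the calibration is good to about 2 mm. The wrist camera is an equidistant fisheye: a pixel r from the principal point sees the ray r / f radians off the axis. A picture is of the moment at which its call begins.
- order.finish_job(): hands the job in, once; it reports no verdict.
The state is a dict: "clock": time; "qpos": joint angles; "qd": joint speeds; "tau": joint torques, N m; "eef_pos": TCP position; "tool_rot": TCP orientation; "force": force on the tool from outside, world axes, zero at the start; "torque": the same for the moment, N m; "width": finger opening in mm.
Only numpy, scipy, OpenCV 4.12 (cv2) and the standard library are available. Lean on these libraries where they do the work, as an engineer would, in place of code of your own. Each camera call takes 0.05 s, during which the arm holds its last target.

## Task

Lay the white printed plate squarely on the metal plate that lies in the jig, edges flush and long side along long side. Then push the two together, end on, against the jig's sprung fence until both lie flat against it and it has gone back about 10 mm (half its travel, about 10 N; never as far as its stop), and finish holding them there with that steady push, without letting go, so that a colleague can screw them together. Leave the other things on the bench alone.

Things in the scene. Friction and masses are not known exactly. Their poses are not given: they have to be found in the camera images.
- jig: Fixed jig: flat bed 250 x 160 x 18 mm, dark slippery plastic, on the work surface. Origin: centre of the bed's underside; x along the 250 mm side towards the fence, z up. Bed top at z = 18 mm. The fence's flat face looks to -x and rests at x = 65 mm; the bed before it is open, without side walls. Behind the fence a rigid dark wall, 130 mm wide, 42 mm above the bed at x = 114 to 124 mm.
- fence (a joint): How far the sprung fence is pushed back along the jig's +x, in m: 0 at rest, 0.020 at its stop. A steel bar 120 mm wide (jig y), 20 mm thick, its top 37 mm above the bed. Spring 1000 N/m with no preload: 0.010 is about 10 N; it springs back if let go.
- fence_face (a point): Middle of the fence's flat face, 12 mm above the bed's top; moves with the fence; axes as the jig's. At the fence's +y end a small dark pointer, level with the face, moves over a white strip on the bed with two black lines, 6 and 14 mm back from the rest position.
- metal_plate: Loose aluminium plate, 100 x 56 x 12 mm (x, y, z), about 0.17 kg, four corner holes and a 22 mm centre bore (only marked, not open). Origin: centre of its underside, x along the 100 mm side. It starts lying in the jig on the bed, a little askew, its end 15 to 35 mm short of the fence.
- printed_plate: Loose white printed plate of the same outline, 100 x 56 x 12 mm (x, y, z), about 0.07 kg, four corner holes and a 28 mm centre bore (only marked). Origin: centre of its underside, x along the 100 mm side. It starts flat on the work surface, to the left or right of the jig. Either end and either way round will do.
- screw_tub: Bystander: open grey plastic tub with screws, 85 x 85 x 35 mm, on the work surface on the other side of the jig from the printed plate. Origin: centre of its underside.
- driver: Bystander: screwdriver, 180 mm long, lying on the surface. Origin: underside, at the middle.
- bracket: Bystander: L-shaped printed bracket, foot 60 x 40 mm, 50 mm high. Origin: centre of its foot's underside.
Not all that is in view belongs to the job. What is shaped like the metal_plate but blue or green is not meant. What is shaped like the printed_plate but green is not meant.

How it is judged (in metres and radians):
On the way:
1. the printed plate lies squarely on the metal plate in the jig, before the fence is pressed (z of printed_plate in the frame of metal_plate between 0.0095 and 0.0145 m and angle between each of printed_plate, metal_plate's own z axis and vertical below 0.05 rad and z of metal_plate in the frame of jig between 0.0155 and 0.0205 m and horizontal distance between printed_plate and metal_plate below 0.008 m and angle between the x axis of printed_plate and the x axis of metal_plate, either way round below 0.12 rad and contact force between printed_plate and metal_plate above 0.15 N and value of joint fence below 0.003 m), for 0.2 s.
At the end, for the whole second after the job is handed in: Both plates lie flat in the jig, the printed one on the metal one within 6 mm and each square to the jig within 0.05 rad; both press on the fence (over 0.5 N each), which stands still 6 to 14 mm back (about 6 to 14 N), with the robot still pushing or gripping the plates (z of printed_plate in the frame of metal_plate between 0.0095 and 0.0145 m and angle between each of printed_plate, metal_plate's own z axis and vertical below 0.05 rad and z of metal_plate in the frame of jig between 0.0155 and 0.0205 m and horizontal distance between printed_plate and metal_plate below 0.006 m and angle between the x axis of each of printed_plate, metal_plate and the x axis of jig, either way round below 0.05 rad and value of joint fence between 0.006 and 0.014 m and velocity of joint fence between -0.005 and 0.005 m/s and contact force between fence and printed_plate above 0.5 N and contact force between fence and metal_plate above 0.5 N and (contact force between any of the fingers, the arm and printed_plate above 0.5 N or contact force between any of the fingers, the arm and metal_plate above 0.5 N)); the arm keeps its last pose, push and grip.
It fails at once if the fence was driven to its stop (value of joint fence above 0.0185 m).
It fails at once if a bystander was disturbed (distance of any of screw_tub, driver, bracket from where it was at the start of the episode above 0.02 m).
It also fails if it takes over 51 s, if anything falls off the work surface, if the arm or the gripper's body presses on something with over 40 N, if the wrist force passes 120 N, or if a joint passes its speed limit or range.

## Working session

There is one attempt and no reset: what is moved stays moved. The work goes in short steps, Python scripts to look and compute and a tool call to move; the robot and the scene stay as the last step left them, time stands still between calls to the robot, and variables do not carry over. Pictures are saved under pics/ and viewed, and the job is handed in when it is done.

Besides the shell and the picture viewer there is one more tool, called after "Emit:" as name(argument=value, ...), one argument or row to a line, values as JSON. arm_command: Moves the arm, as the interface text tells. Its arguments: {"type":"object","properties":{"rows":{"type":"array","items":{"type":"array","items":{"type":"array","items":{"type":"number"}}}},"claw":{"type":"number"}},"required":["rows"]}

```bash
ls; mkdir -p pics; cat > h.py <<'E'
import numpy as np, cv2
from cell import sensors, get_image, order, ctrl
def save(im,n): cv2.imwrite(f'pics/{n}.png',cv2.cvtColor(im['pixels'],cv2.COLOR_RGB2BGR))
def ray(im,u,v,fish=False):
    K=im['K']; x=(u-K[0,2])/K[0,0]; y=(v-K[1,2])/K[1,1]
    if fish:
        r=np.hypot(x,y); s=np.sin(r)/r if r>1e-9 else 1.; d=np.array([x*s,y*s,np.cos(r)])
    else: d=np.array([x,y,1.])
    d=np.array([d[0],-d[1],-d[2]]); P=im['pose']; return P[:3,3],P[:3,:3]@d
def onz(im,u,v,z,fish=False):
    o,d=ray(im,u,v,fish); return o+d*(z-o[2])/d[2]
E
python3 - <<'E'
from h import *
s=sensors.read_state(); print(s); print(ctrl.pinch_z)
for n in ['scene','side','wrist']:
    im=get_image(n); save(im,n+'0'); print(n,im['K'].tolist(),im['pose'].round(3).tolist())
    np.savez(f'/tmp/{n}0.npz',**im)
E
```

```text
pics
{'clock': 0.0, 'qpos': array([ 1.24323944,  0.62935822,  0.03838871,  1.51839151, -0.02701807,
        0.99626492, -0.01996028]), 'qd': array([ 0.00080079,  0.00189516,  0.00140584,  0.00172273,  0.00138551,
       -0.00129745, -0.00080113]), 'tau': array([ 2.88892006e-04, -5.63396108e+01,  1.22635078e+00, -1.93435961e+01,
        1.09373184e-02,  1.03944234e-02, -1.94905238e-05]), 'eef_pos': array([ 168.08809132, -627.16595871,  193.17280826]), 'tool_rot': array([-3.14157225e+00,  1.90614547e-03, -1.30896699e+00]), 'force': array([-0.16881155,  0.39969742, -1.02624059]), 'torque': array([-0.03310182,  0.01993317, -0.04138139]), 'width': 85.38051451346215}
-18.700000000000003
scene [[441.5401357011433, 0.0, 319.609974770836], [0.0, 441.5401357011433, 192.40841582032826], [0.0, 0.0, 1.0]] [[-0.744, -0.539, 0.395, 985.073], [0.668, -0.589, 0.455, 453.956], [-0.012, 0.603, 0.798, 913.712], [0.0, 0.0, 0.0, 1.0]]
side [[420.4689808759988, 0.0, 317.68654890408186], [0.0, 420.4689808759988, 193.1926414288568], [0.0, 0.0, 1.0]] [[-0.782, 0.483, -0.394, 130.291], [-0.623, -0.597, 0.506, 488.166], [0.009, 0.641, 0.767, 823.497], [0.0, 0.0, 0.0, 1.0]]
wrist [[309.70691628693146, 0.0, 317.75252593648855], [0.0, 309.70691628693146, 200.45225477962293], [0.0, 0.0, 1.0]] [[0.259, 0.931, 0.256, 231.905], [-0.966, 0.251, 0.067, -610.621], [-0.002, -0.264, 0.964, 374.305], [0.0, 0.0, 0.0, 1.0]]
```

View pics/scene0.png

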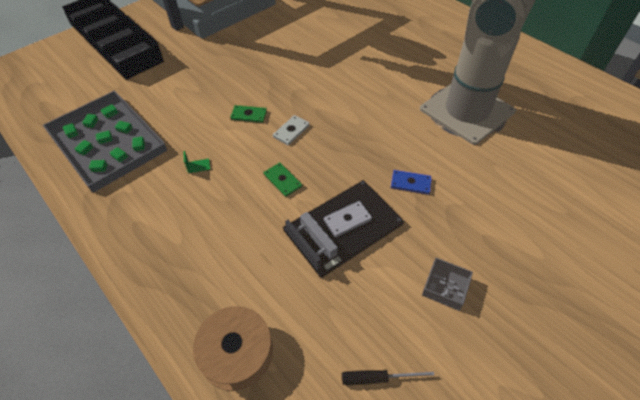

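View pics/side0.png

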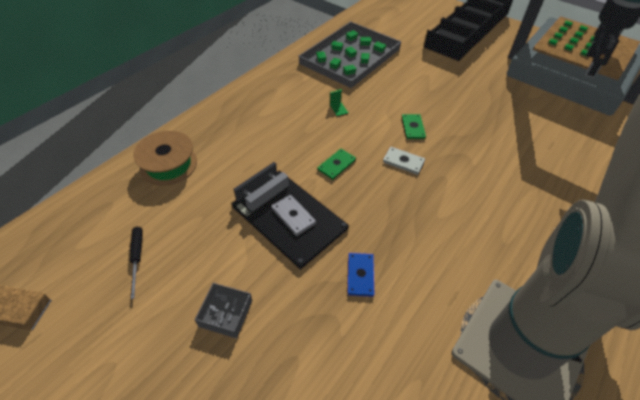

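View pics/wrist0.png

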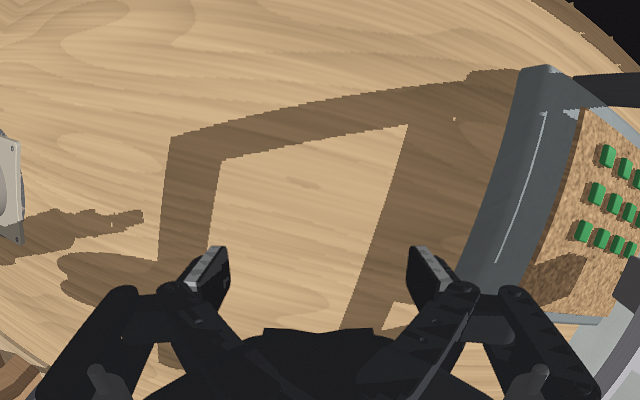

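White plate candidates: scene (291,129) is white with a large bore, (248,114) and (282,179) are green, and (411,181) is blue. The white one fits as printed_plate. The grey plate on the jig bed at (347,218) is metal_plate. I'll confirm with a crop and measure both.

```bash
cat >> h.py <<'E'
def plate(im,seed,z,box,cond,fish=False):
    """mask by cond(hsv) in box, component at seed, minAreaRect in world plane z"""
    hsv=cv2.cvtColor(im['pixels'],cv2.COLOR_RGB2HSV).astype(int)
    m=cond(hsv).astype(np.uint8); mm=np.zeros_like(m); x0,y0,x1,y1=box; mm[y0:y1,x0:x1]=m[y0:y1,x0:x1]
    mm=cv2.morphologyEx(mm,cv2.MORPH_CLOSE,np.ones((3,3)))
    cs,_=cv2.findContours(mm,cv2.RETR_EXTERNAL,cv2.CHAIN_APPROX_NONE)
    c=max(cs,key=cv2.contourArea)[:,0]
    w=np.array([onz(im,u,v,z,fish)[:2] for u,v in c],np.float32)
    r=cv2.minAreaRect(w); b=cv2.boxPoints(r); e=[b[1]-b[0],b[2]-b[1]]; l=max(e,key=np.linalg.norm)
    return np.array(r[0]),sorted(r[1]),np.degrees(np.arctan2(l[1],l[0]))%180,c
E
python3 - <<'E'
from h import *
def L(n): 
    d=np.load(f'/tmp/{n}0.npz'); return {k:d[k] for k in d}
sc,si=L('scene'),L('side')
a=sc['pixels'][90:290,230:430]; b=si['pixels'][110:310,220:440]
cv2.imwrite('pics/crop1.png',cv2.cvtColor(np.hstack([cv2.resize(a,(400,400),interpolation=2),cv2.resize(b,(400,400),interpolation=2)]),cv2.COLOR_RGB2BGR))
wh=lambda h:(h[...,1]<60)&(h[...,2]>120)
for im,box,z in [(sc,(270,112,315,148),12),(si,(380,145,430,178),12),(sc,(322,200,374,238),30),(si,(270,192,318,238),30)]:
    c,s,an,ct=plate(im,None,z,box,wh); print(c.round(1),np.round(s,1),round(an,1),ct.min(0),ct.max(0))
for im,u,v in [(sc,291,128),(si,404,159),(sc,347,217),(si,293,213)]:
    K=im['K'];zz=im['z_map'][v,u]; o,d=ray(im,u,v); print((o+d*zz).round(1), im['pixels'][v-5:v+6:5,u-8:u+9:8].tolist()[0])
E
```

```text
[ 447.9 -288.1] [ 57.7 107.9] 13.3 [273 115] [308 144]
[ 441.3 -288.9] [ 58.3 101.8] 10.8 [383 147] [424 171]
[549.   50.2] [ 55.5 100.9] 166.9 [324 202] [370 234]
[544.7  49.5] [55.4 98.3] 166.8 [273 196] [314 231]
[ 444.8 -287.5   13.7] [[177, 146, 111], [167, 170, 161], [166, 167, 161]]
[ 442.2 -292.2    7.4] [[174, 181, 172], [153, 159, 152], [171, 162, 143]]
[546.9  48.4  27.6] [[151, 148, 152], [146, 142, 146], [154, 152, 158]]
[546.3  48.3  27.5] [[145, 145, 152], [136, 136, 142], [145, 146, 152]]
```

View pics/crop1.png

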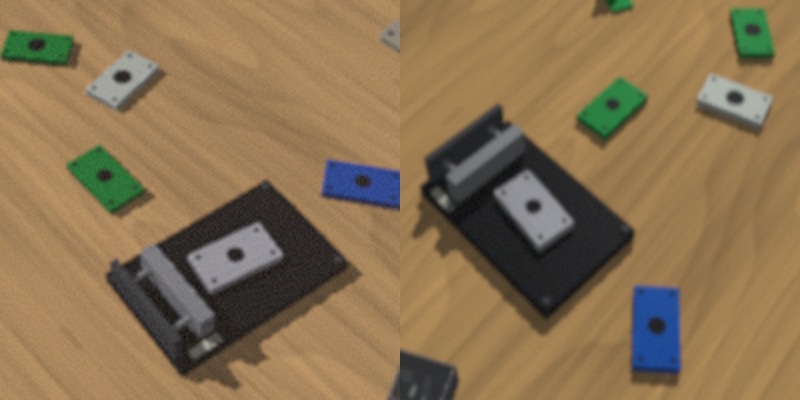

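The crop shows the white plate at scene (291,129) with a large bore, and the aluminium plate on the dark bed. The fence is at the bed's left end (scene 318,238), with the white strip near scene (332,263). Next is the jig pose, from its corners.

```bash
python3 - <<'E'
from h import *
def L(n): 
    d=np.load(f'/tmp/{n}0.npz'); return {k:d[k] for k in d}
sc,si=L('scene'),L('side')
p=[onz(sc,u,v,18)[:2].round(1) for u,v in [(363,182),(405,221)]]; print(p)
q=[onz(si,u,v,18)[:2].round(1) for u,v in [(220+632-400>>0,0)]]if 0 else None
# side crop scale 220/400 x, 0.5 y
S=lambda a,b:(220+(a-400)*.55,110+b*.5)
q=[onz(si,*S(*c),18)[:2].round(1) for c in [(632,233),(548,312),(424,190)]]; print(q)
f=[onz(si,*S(*c),55)[:2].round(1) for c in [(518,125),(446,170),(524,140),(454,188)]]; print('fence top',f)
f=[onz(sc,230+a*.5,90+b*.5,55)[:2].round(1) for a,b in [(143,250),(203,330),(155,247),(213,318)]]; print('fence top',f)
for im,n in((sc,'a'),(si,'b')):
  c=im['pixels'][170:290,270:420] if n=='a' else im['pixels'][150:280,220:360]
  cv2.imwrite(f'pics/crop2{n}.png',cv2.cvtColor(cv2.resize(c,None,fx=5,fy=4.6 if 0 else 5*1.0 if n=='a' else 4.5,interpolation=2),cv2.COLOR_RGB2BGR))
E
```

```text
[array([436. ,  -6.3]), array([446.8, 146.9])]
[array([425.9,  -7.2]), array([442.5, 141.4]), array([680.3, 115.9])]
fence top [array([629.7, -19.5]), array([654.6,  93.9]), array([607. ,  -5.8]), array([627.4, 106.8])]
fence top [array([635.4, -15. ]), array([655.6, 110.3]), array([622.2,  -8.8]), array([637.1, 106.7])]
```

View pics/crop2a.png

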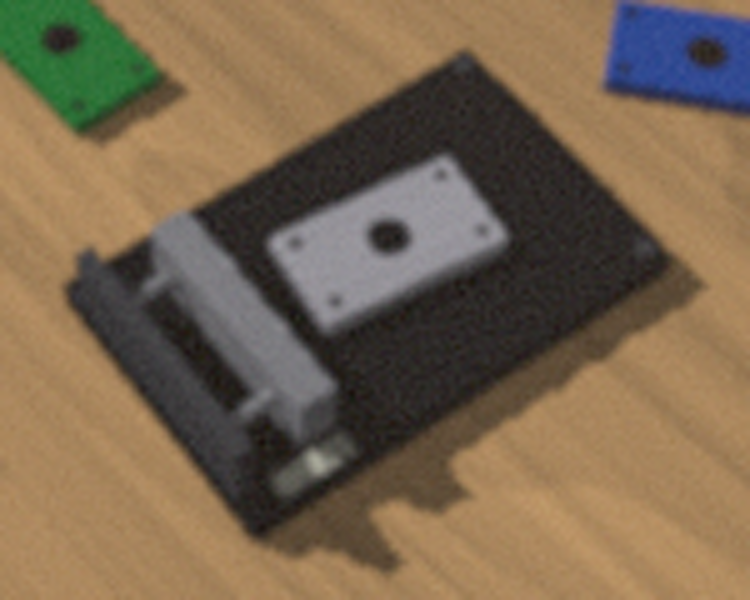

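The jig's x axis points roughly along world +x at about -8°. The metal plate lies at about -13°, centred near (547,49). I'll move over the white plate for a wrist view.

```bash
cat >> h.py <<'E'
from scipy.spatial.transform import Rotation as Ro
def go(x,y,z,yawdeg,rx=0,ry=0):
    s=sensors.read_state(); R=Ro.from_euler('xyz',s['tool_rot'])
    T=Ro.from_euler('xyz',[np.pi,0,np.radians(yawdeg)])
    d=R.inv().apply(np.array([x,y,z])-s['eef_pos']); rv=np.degrees((R.inv()*T).as_rotvec())
    print('clock',round(s['clock'],2),'eef',s['eef_pos'].round(1),'yaw',np.degrees(s['tool_rot']).round(2),'F',s['force'].round(2),'w',round(s['width'],1))
    print('shift',d.round(1),'rot',rv.round(2),'rows',max(np.linalg.norm(d)/41.7,np.linalg.norm(rv)/7.16).round(1))
E
python3 - <<'E'
from h import *
go(445,-288,200,-78)
E
```

```text
clock 0.15 eef [ 168.1 -627.3  193.4] yaw [ 1.8e+02  8.0e-02 -7.5e+01] F [-0.06 -1.21  0.74] w 85.3
shift [-256.1 -355.3   -6.2] rot [0.   0.08 3.  ] rows 10.5
```

Emit:
arm_command(
  rows=[
    [[-23,-32,-10,0,0,0],[-46,-64,-10,0,0,0],[-69,-96,-10,0,0,1],[-92,-128,-10,0,0,1],[-115,-160,-10,0,0,2],[-138,-192,-10,0,0,3],[-161,-224,-10,0,0,3],[-184,-256,-10,0,0,3],[-207,-288,-10,0,0,3],[-230,-320,-8,0,0,3],[-246,-341,-7,0,0,3],[-256,-355,-6,0,0,3],[-256,-355,-6,0,0,3],[-256,-355,-6,0,0,3]],
  ],
  claw=1,
)

```text
clock: 1.32
eef_pos: [445.2, -288.0, 199.9]
tool_rot: [3.141, 0.0, -1.359]
force: [-0.1, -1.2, -1.0]
width: 85.6
```

```bash
python3 - <<'E'
from h import *
im=get_image('wrist'); save(im,'w1'); np.savez('/tmp/w1.npz',**im)
wh=lambda h:(h[...,1]<60)&(h[...,2]>140)
c,s,an,ct=plate(im,None,12,(180,60,460,330),wh,True); print(c,s,an,ct.min(0),ct.max(0))
go(*c,200,an-90)
E
```

```text
[ 443.08407593 -290.86193848] [56.456844329833984, 100.54377746582031] 12.045058 [296 133] [343 214]
clock 1.37 eef [ 444.2 -289.3  200. ] yaw [ 1.7994e+02 -2.0000e-02 -7.8010e+01] F [-0.73  0.16 -0.52] w 85.2
shift [ 1.3  1.4 -0. ] rot [ 0.06 -0.02 -0.06] rows 0.0
```

View pics/w1.png

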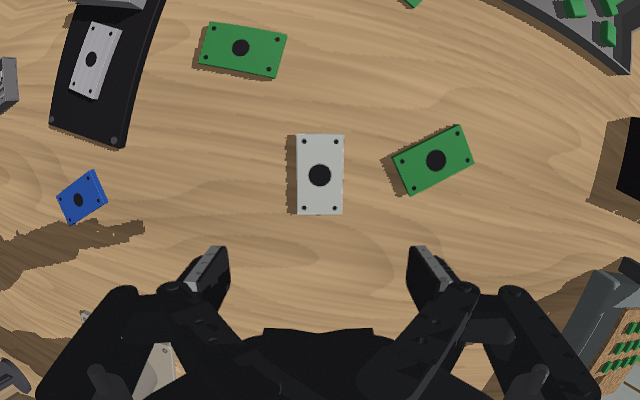

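The wrist view shows the white plate at (320,174), measuring 56.5 x 100.5 mm, so the fit is good. Green plates are clear on both sides. I'll descend to TCP z of about 4 and grip.

Emit:
arm_command(
  rows=[
    [[1,1,35,0,0,0],[1,1,70,0,0,0],[1,1,105,0,0,0],[1,1,135,0,0,0],[1,1,160,0,0,0],[1,1,178,0,0,0],[1,1,190,0,0,0],[1,1,196,0,0,0],[1,1,196,0,0,0]],
  ],
)

```text
clock: 2.12
eef_pos: [442.3, -291.0, 3.0]
tool_rot: [3.139, 0.001, -1.364]
force: [0.4, -0.3, 1.0]
width: 85.1
```

```bash
python3 - <<'E'
from h import *
im=get_image('wrist'); save(im,'w2'); go(443.1,-290.9,4,-78)
E
```

```text
clock 2.17 eef [ 443.1 -291.1    3.9] yaw [179.94   0.   -78.12] F [-0.46 -0.07  0.51] w 85.6
shift [-0.2 -0.  -0.1] rot [ 0.06  0.   -0.12] rows 0.0
```

View pics/w2.png

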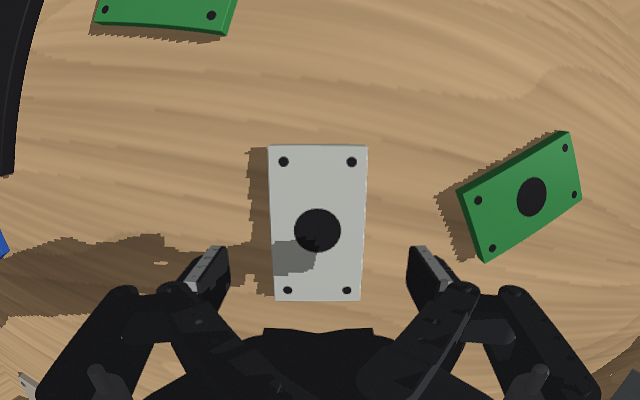

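```bash
cat >> h.py <<'E'
def proj(im,p):
    P=im['pose'];K=im['K']; c=P[:3,:3].T@(np.array(p)-P[:3,3]); c=np.array([c[0],-c[1],-c[2]])
    r=np.hypot(c[0],c[1]); t=np.arctan2(r,c[2]); return K[0,2]+K[0,0]*t*c[0]/r, K[1,2]+K[1,1]*t*c[1]/r
E
python3 - <<'E'
from h import *
im=get_image('wrist'); s=sensors.read_state(); R=Ro.from_euler('xyz',s['tool_rot'])
for l in ([0,0,0],[0,0,-13],[42.5,0,-13],[-42.5,0,-13],[42.5,11,-13],[42.5,-11,-13],[42.5,-11,-30]): print(l,np.round(proj(im,s['eef_pos']+R.apply(l)),0))
E
```

```text
[0, 0, 0] [318. 225.]
[0, 0, -13] [318. 233.]
[42.5, 0, -13] [390. 232.]
[-42.5, 0, -13] [246. 232.]
[42.5, 11, -13] [388. 249.]
[42.5, -11, -13] [391. 214.]
[42.5, -11, -30] [398. 224.]
```

```bash
python3 - <<'E'
from h import *
im=get_image('wrist'); s=sensors.read_state(); R=Ro.from_euler('xyz',s['tool_rot'])
for z in (-13,-30,-45,-60):
  for l in ([42.5,-11,z],[42.5,11,z],[57,-11,z]): print(l,np.round(proj(im,s['eef_pos']+R.apply(l)),0))
zm=im['z_map']
for u,v in [(412,255),(425,262),(435,270),(415,275),(210,255),(318,225)]:
  K=im['K']; o,d=ray(im,u,v,True); dc=im['pose'][:3,:3].T@d; p=o+d*zm[v,u]/-dc[2]; print(u,v,zm[v,u],p.round(1),R.inv().apply(p-s['eef_pos']).round(1))
E
python3 -c "
import cv2;a=cv2.imread('pics/w2.png')[200:340,160:480];cv2.imwrite('pics/w2c.png',cv2.resize(a,None,fx=2.5,fy=2.5,interpolation=2))"
```

```text
[42.5, -11, -13] [391. 215.]
[42.5, 11, -13] [388. 249.]
[57, -11, -13] [414. 215.]
[42.5, -11, -30] [398. 225.]
[42.5, 11, -30] [394. 262.]
[57, -11, -30] [423. 224.]
[42.5, -11, -45] [405. 235.]
[42.5, 11, -45] [401. 275.]
[57, -11, -45] [433. 234.]
[42.5, -11, -60] [414. 248.]
[42.5, 11, -60] [408. 290.]
[57, -11, -60] [444. 246.]
412 255 134.91356 [ 459.  -331.8   62.1] [ 43.  -6. -57.]
425 262 119.24133 [ 463.  -331.8   77.2] [ 43.8  -9.9 -72.2]
435 270 112.485 [ 463.2 -333.7   84.3] [ 45.8  -9.8 -79.3]
415 275 129.57959 [ 452.7 -333.2   69.3] [ 43.2   0.5 -64.3]
210 255 124.66793 [ 444.9 -244.3   71.5] [-45.5 -10.3 -66.6]
318 225 182.20418 [ 447.7 -290.6   13.7] [ 0.3 -3.4 -8.7]
```

View pics/w2c.png

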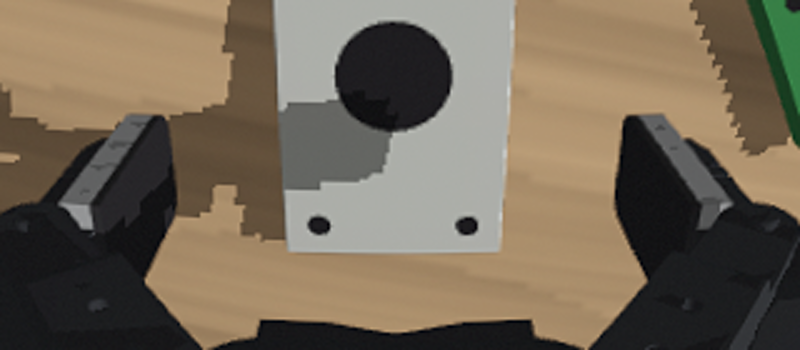

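The wrist depth puts the fingertips about 57 mm behind the stated TCP, which disagrees with the interface text. I'll check with the fixed cameras before closing.

```bash
python3 - <<'E'
from h import *
for n,b in(('scene',(90,40,390,240)),):
    pass
a=get_image('scene'); b=get_image('side'); np.savez('/tmp/sc1.npz',**a); np.savez('/tmp/si1.npz',**b)
def pj(im,p):
    P=im['pose'];K=im['K']; c=P[:3,:3].T@(np.array(p)-P[:3,3]); return (K[0,2]-K[0,0]*c[0]/c[2], K[1,2]+K[1,1]*c[1]/c[2])
for n,im in(('a',a),('b',b)):
    u,v=map(int,pj(im,(443,-291,30))); print(u,v,pj(im,(443,-291,4)),pj(im,(443,-291,60)))
    c=im['pixels'][max(0,v-75):v+50,max(0,u-80):u+80]; cv2.imwrite(f'pics/c3{n}.png',cv2.cvtColor(cv2.resize(c,None,fx=4,fy=4,interpolation=2),cv2.COLOR_RGB2BGR))
E
```

```text
290 122 (np.float64(290.9278697040972), np.float64(129.4775486029434)) (np.float64(289.643495932472), np.float64(115.12800927857714))
404 153 (np.float64(403.3024843709394), np.float64(159.97229810113186)) (np.float64(406.8312180812387), np.float64(144.99648858163275))
```

View pics/c3a.png

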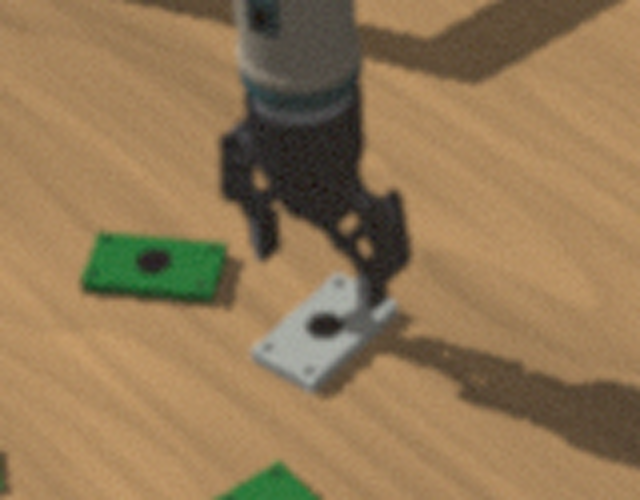

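View pics/c3b.png

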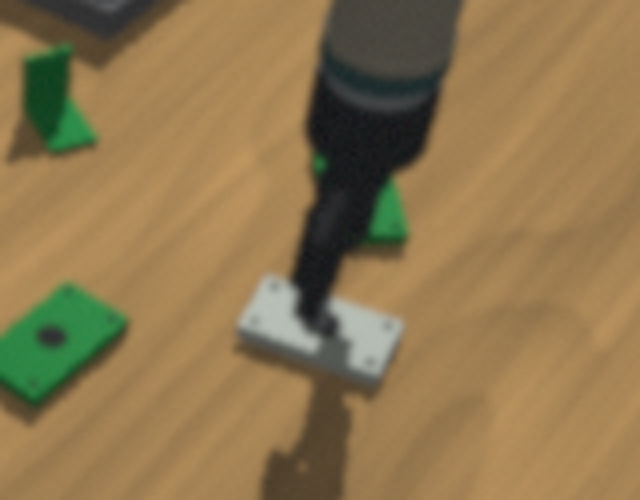

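```bash
python3 - <<'E'
from h import *
def L(n): 
    d=np.load(f'/tmp/{n}.npz'); return {k:d[k] for k in d}
def pj(im,p):
    P=im['pose'];K=im['K']; c=P[:3,:3].T@(np.array(p)-P[:3,3]); return np.round((K[0,2]-K[0,0]*c[0]/c[2], K[1,2]+K[1,1]*c[1]/c[2]),1)
a,b=L('sc1'),L('si1')
for z in (4,17,40,60):
    print(z,[pj(im,p+(z,)) for im in (a,b) for p in ((453,-335),(433,-247))])
print(a['z_map'][105:126:3,304],a['z_map'][100:116:3,276])
E
python3 - <<'E'
import cv2
a=cv2.imread('pics/c3b.png')[200:400,200:420];cv2.imwrite('pics/c3d.png',cv2.resize(a,None,fx=3,fy=3))
E
```

```text
4 [array([278.7, 123.3]), array([303.4, 135.9]), array([408.4, 149.6]), array([398. , 170.9])]
17 [array([278.3, 120. ]), array([303.2, 132.6]), array([409.2, 146.2]), array([398.7, 167.5])]
40 [array([277.6, 114.1]), array([302.9, 126.8]), array([410.7, 140. ]), array([400.1, 161.4])]
60 [array([277. , 108.9]), array([302.6, 121.5]), array([412.1, 134.5]), array([401.4, 156. ])]
[1143.323  1148.2448 1158.8414 1163.4325 1184.6948 1196.5544 1203.6311] [1222.647  1228.3804 1235.8198 1239.8302 1242.9209 1324.9453]
```

View pics/c3d.png

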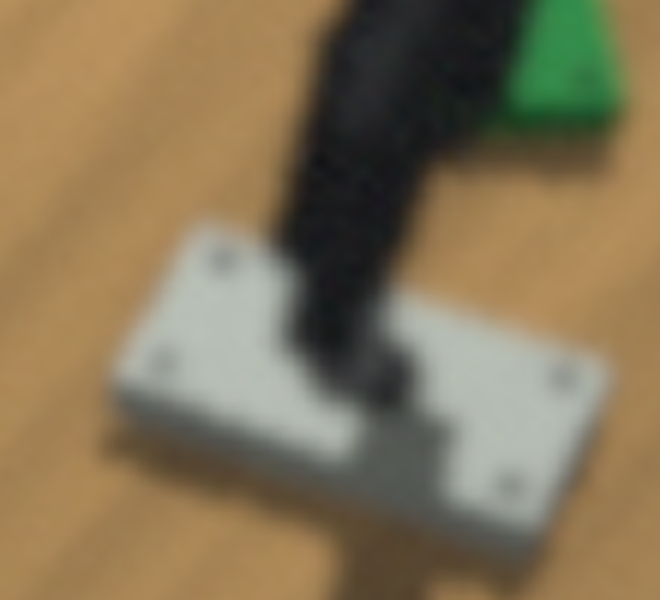

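All three cameras agree. The fingertips are about 56 mm above the table while the reported TCP z is 4, so the real open tips sit about 52 mm behind the TCP rather than 13. I'll rely on the cameras, descend further in small steps and watch the force.

Emit:
arm_command(
  rows=[
    [[0,0,10,0,0,0],[0,0,20,0,0,0],[0,0,30,0,0,0],[0,0,36,0,0,0],[0,0,36,0,0,0]],
  ],
)

```text
clock: 2.78
eef_pos: [442.9, -289.0, -33.8]
tool_rot: [3.139, 0.002, -1.361]
force: [-0.2, 0.9, 0.9]
width: 85.5
```

```bash
python3 - <<'E'
from h import *
im=get_image('wrist'); save(im,'w3'); go(443.1,-290.9,-40,-78)
a=get_image('scene');c=a['pixels'][60:160,220:360]; cv2.imwrite('pics/c4.png',cv2.cvtColor(cv2.resize(c,None,fx=5,fy=5,interpolation=2),cv2.COLOR_RGB2BGR))
E
```

```text
clock 2.83 eef [ 443.3 -289.3  -33.1] yaw [ 1.799e+02  1.000e-01 -7.799e+01] F [0.13 0.54 0.76] w 85.6
shift [1.5 0.5 6.9] rot [0.1  0.1  0.01] rows 0.2
```

View pics/c4.png

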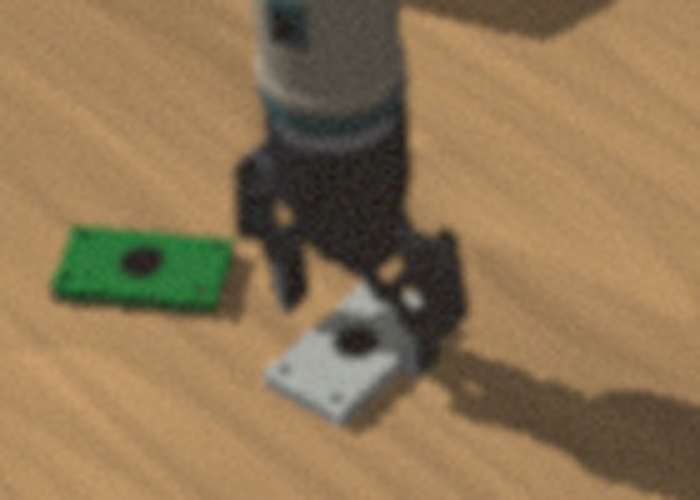

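View pics/w3.png

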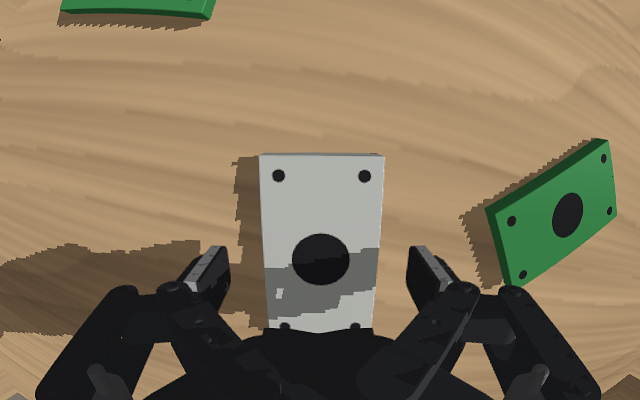

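Emit:
arm_command(
  rows=[
    [[1,0,3,0,0,0],[1,0,6,0,0,0],[1,0,6,0,0,0]],
  ],
)

```text
clock: 3.13
eef_pos: [444.3, -290.9, -38.2]
tool_rot: [3.141, 0.0, -1.361]
force: [-0.2, -0.5, -0.3]
width: 85.4
```

Emit:
arm_command(
  rows=[
    [[0,0,0,0,0,0],[0,0,0,0,0,0],[0,0,0,0,0,0],[0,0,0,0,0,0],[0,0,0,0,0,0],[0,0,0,0,0,0],[0,0,0,0,0,0],[0,0,0,0,0,0]],
  ],
  claw=-1,
)

```text
clock: 3.8
eef_pos: [444.6, -291.0, -37.5]
tool_rot: [-3.141, -0.0, -1.361]
force: [-0.8, 0.6, 6.0]
width: 54.2
```

```bash
python3 - <<'E'
from h import *
im=get_image('wrist'); save(im,'w4'); go(443.1,-290.9,-40,-78)
c=im['pixels'][120:360,120:520]; cv2.imwrite('pics/c5.png',cv2.cvtColor(cv2.resize(c,None,fx=2,fy=2,interpolation=2),cv2.COLOR_RGB2BGR))
E
```

```text
clock 3.85 eef [ 444.6 -291.   -37.4] yaw [-1.7997e+02 -2.0000e-02 -7.8000e+01] F [-0.7   0.5   6.17] w 53.7
shift [-0.4  1.4  2.5] rot [-0.03 -0.02 -0.  ] rows 0.1
```

View pics/c5.png

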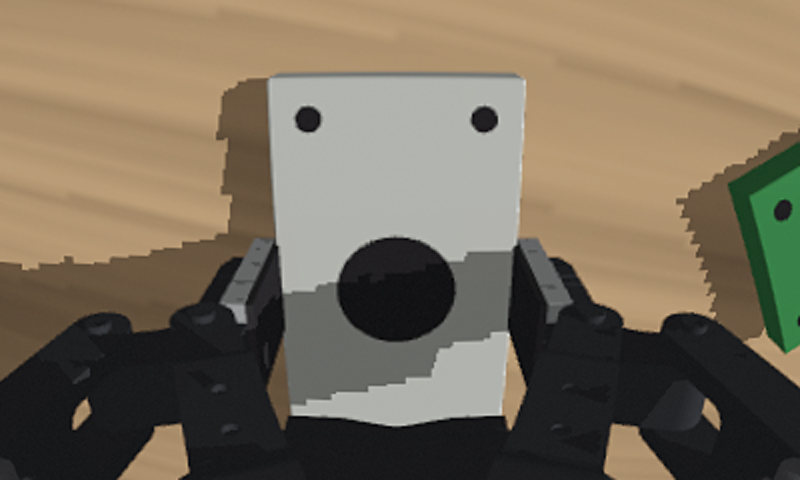

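The grip closed on the plate (reading 53.7 mm). The 6 N upward force means the tips touch the table, flush with the plate's underside. I'll re-grip 4 mm higher so the tips don't foul the metal plate.

Emit:
arm_command(
  rows=[
    [[0,0,0,0,0,0],[0,0,0,0,0,0],[0,1,-4,0,0,0],[0,1,-4,0,0,0],[0,1,-4,0,0,0]],
  ],
  claw=0.7,
)

```text
clock: 4.27
eef_pos: [443.4, -291.2, -33.7]
tool_rot: [-3.141, -0.0, -1.362]
force: [0.1, -0.0, 0.1]
width: 72.7
```

Emit:
arm_command(
  rows=[
    [[0,0,0,0,0,0],[0,0,0,0,0,0],[0,0,0,0,0,0],[0,0,0,0,0,0],[0,0,0,0,0,0],[0,0,0,0,0,0]],
  ],
  claw=-1,
)

```text
clock: 4.77
eef_pos: [443.5, -291.1, -33.7]
tool_rot: [-3.141, -0.0, -1.361]
force: [0.3, -0.1, 3.7]
width: 53.2
```

```bash
python3 - <<'E'
from h import *
go(530,0,170,-103)
E
```

```text
clock 4.77 eef [ 443.5 -291.1  -33.7] yaw [-1.7999e+02 -1.0000e-02 -7.8000e+01] F [ 0.31 -0.15  3.7 ] w 53.2
shift [-266.7 -145.2 -203.7] rot [-2.0e-02 -1.0e-02  2.5e+01] rows 8.8
```

Emit:
arm_command(
  rows=[
    [[0,0,-10,0,0,0],[0,0,-30,0,0,0],[0,0,-60,0,0,0],[0,0,-90,0,0,0],[0,0,-110,0,0,0],[0,0,-120,0,0,0],[0,0,-120,0,0,0]],
  ],
)

```text
clock: 5.35
eef_pos: [444.7, -291.9, 88.4]
tool_rot: [-3.138, -0.003, -1.361]
force: [0.5, -0.2, -1.7]
width: 53.7
```

```bash
python3 - <<'E'
from h import *
go(530,0,170,-103)
im=get_image('wrist'); save(im,'w5')
E
```

```text
clock 5.35 eef [ 444.7 -291.9   88.4] yaw [-1.7981e+02 -1.7000e-01 -7.8000e+01] F [ 0.48 -0.24 -1.74] w 53.7
shift [-267.5 -144.4  -81.9] rot [-0.22 -0.13 25.  ] rows 7.6
```

View pics/w5.png

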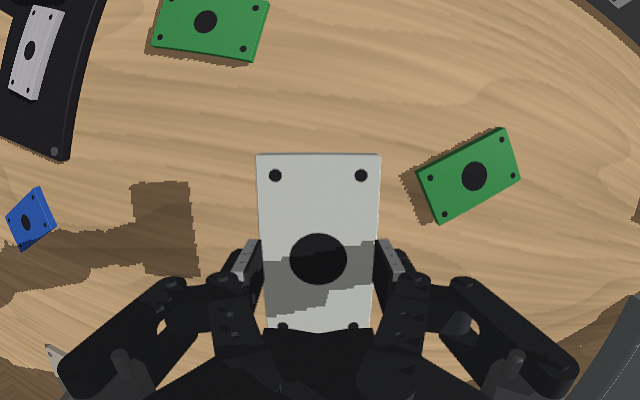

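The plate is lifted level. Next I'll stop short of the jig so the wrist camera can see the metal plate, bed and fence ahead.

```bash
python3 - <<'E'
from h import *
im=get_image('wrist'); s=sensors.read_state()
h=cv2.cvtColor(im['pixels'],cv2.COLOR_RGB2HSV)
# bore: find dark blob near (318,258)
m=((h[...,2]<40)).astype(np.uint8); b=np.zeros_like(m); b[225:295,275:360]=m[225:295,275:360]
cs,_=cv2.findContours(b,0,2); c=max(cs,key=cv2.contourArea)[:,0]
R=Ro.from_euler('xyz',s['tool_rot'])
w=np.array([onz(im,u,v,s['eef_pos'][2]+45.7,True) for u,v in c],np.float32)
r=cv2.minAreaRect(w[:,:2].astype(np.float32)); print(r)
print('bore in tool',R.inv().apply(np.array([*r[0],s['eef_pos'][2]+45.7])-s['eef_pos']).round(2))
# top corners
for u,v in [(257,154),(380,153)]:
    print(R.inv().apply(onz(im,u,v,s['eef_pos'][2]+45.7,True)-s['eef_pos']).round(1))
go(430,75,150,-103)
E
```

```text
((442.1990661621094, -291.8865051269531), (27.419597625732422, 27.55364990234375), 12.014496803283691)
bore in tool [  0.89   0.98 -45.7 ]
[-26.4 -50.7 -45.7]
[ 28.6 -51.2 -45.7]
clock 5.45 eef [ 442.9 -290.8   85.7] yaw [ 1.7997e+02  3.0000e-02 -7.8000e+01] F [-0.73  0.22 -1.99] w 53.6
shift [-360.5  -63.4  -64.2] rot [4.0e-02 2.0e-02 2.5e+01] rows 8.9
```

Emit:
arm_command(
  rows=[
    [[0,0,-30,0,0,0],[-35,-6,-50,0,0,3],[-73,-13,-64,0,0,6],[-111,-20,-64,0,0,9],[-149,-27,-64,0,0,12],[-187,-34,-64,0,0,15],[-225,-41,-64,0,0,18],[-263,-47,-64,0,0,21],[-301,-53,-64,0,0,24],[-330,-58,-64,0,0,25],[-350,-62,-64,0,0,25],[-360,-63,-64,0,0,25],[-360,-63,-64,0,0,25],[-360,-63,-64,0,0,25]],
  ],
)

```text
clock: 6.62
eef_pos: [429.5, 73.2, 149.3]
tool_rot: [3.14, -0.002, -1.798]
force: [-0.5, -0.7, -0.9]
width: 53.5
```

```bash
python3 - <<'E'
from h import *
im=get_image('wrist'); save(im,'w6'); np.savez('/tmp/w6.npz',**im); go(430,75,150,-103)
E
```

```text
clock 6.67 eef [429.7  72.4 149.5] yaw [ 1.7994e+02 -1.0000e-01 -1.0310e+02] F [ 0.04 -1.19 -1.6 ] w 53.4
shift [-2.6  0.3 -0.5] rot [ 0.06 -0.1  -0.1 ] rows 0.1
```

View pics/w6.png

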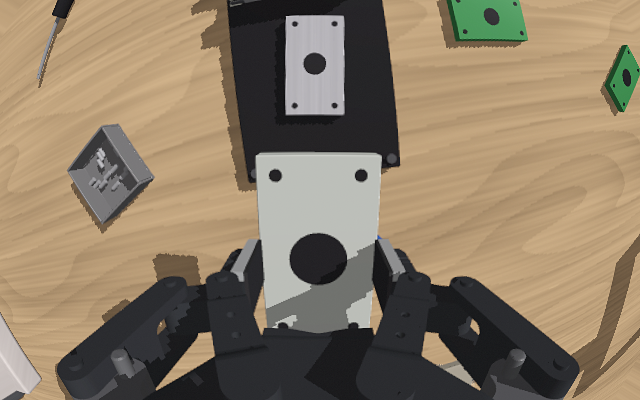

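The metal plate is fully visible around (315,63), on the bed, with the carried plate in front. Now to measure the metal plate, and the jig yaw from the bed's edges.

```bash
python3 - <<'E'
from h import *
d=np.load('/tmp/w6.npz'); im={k:d[k] for k in d}
wh=lambda h:(h[...,1]<50)&(h[...,2]>110)
c,s,an,ct=plate(im,None,30,(270,8,355,125),wh,True); print(c,s,an,ct.min(0),ct.max(0))
h=cv2.cvtColor(im['pixels'],cv2.COLOR_RGB2HSV)
m=(h[...,2]<60).astype(np.uint8);b=np.zeros_like(m); b[46:80,298:332]=m[46:80,298:332]
cs,_=cv2.findContours(b,0,2); cc=max(cs,key=cv2.contourArea)[:,0]
w=np.array([onz(im,u,v,30,True)[:2] for u,v in cc],np.float32); print('bore',cv2.minAreaRect(w))
# bed right edge: dark->wood transition, rows 20..150
P=im['pixels'].astype(int)
R=[];L=[]
for v in range(15,150,3):
    row=P[v,:,0]
    u=360
    while row[u]<75: u+=1
    R.append(onz(im,u-.5,v,18,True)[:2])
R=np.array(R); 
vx,vy,x,y=cv2.fitLine(R.astype(np.float32),cv2.DIST_HUBER,0,.1,.1).ravel(); print('right edge ang',np.degrees(np.arctan2(vy,vx)),R[0],R[-1], np.abs((R-[x,y])@[-vy,vx]).max())
E
```

```text
[546.41473389  48.79598999] [56.826255798339844, 100.0071792602539] 166.95528 [285  15] [344 114]
bore ((546.4281616210938, 48.70922088623047), (20.017065048217773, 19.99375343322754), 76.88419342041016)
right edge ang -6.515748 [586.05242983 -32.36053155] [447.31740098 -16.00017738] 0.7742137291619227
```

Metal plate measured: (546.4, 48.8), yaw -13.0°, size 56.8 x 100.0. The jig's x axis is at about -6.5°. I'll carry the plate over it.

```bash
python3 - <<'E'
from h import *
go(547.1,49.5,30,-103.05)
E
```

```text
clock 6.67 eef [429.7  72.4 149.5] yaw [ 1.7994e+02 -1.0000e-01 -1.0310e+02] F [ 0.04 -1.19 -1.6 ] w 53.4
shift [  -4.5 -119.6  119.4] rot [ 0.06 -0.1  -0.05] rows 4.1
```

Emit:
arm_command(
  rows=[
    [[-2,-35,0,0,0,0],[-4,-70,10,0,0,0],[-4,-100,30,0,0,0],[-4,-115,60,0,0,0],[-4,-120,90,0,0,0],[-4,-120,110,0,0,0],[-4,-120,119,0,0,0],[-4,-120,119,0,0,0],[-4,-120,119,0,0,0]],
  ],
)

```text
clock: 7.42
eef_pos: [547.9, 49.7, 31.3]
tool_rot: [3.141, -0.001, -1.8]
force: [-0.1, -0.2, -0.7]
width: 53.4
```

```bash
python3 - <<'E'
from h import *
for i in range(4):
    go(547.1,49.5,-3,-103.05); get_image('scene')
E
```

```text
clock 7.42 eef [547.9  49.7  31.3] yaw [ 1.7999e+02 -3.0000e-02 -1.0311e+02] F [-0.15 -0.23 -0.73] w 53.4
shift [ 0.3  0.8 34.3] rot [ 0.01 -0.03 -0.06] rows 0.8
clock 7.47 eef [548.7  50.1  32.1] yaw [-1.7991e+02  1.0000e-02 -1.0307e+02] F [0.95 0.79 0.2 ] w 53.5
shift [ 1.   1.4 35.1] rot [-0.09  0.01 -0.02] rows 0.8
clock 7.52 eef [549.   50.5  32.5] yaw [-1.7986e+02  4.0000e-02 -1.0304e+02] F [ 0.    0.05 -0.92] w 53.9
shift [ 1.5  1.7 35.5] rot [-0.14  0.04  0.01] rows 0.9
clock 7.57 eef [549.1  50.9  32.7] yaw [-1.7984e+02  5.0000e-02 -1.0302e+02] F [-0.24  0.06 -1.07] w 54.0
shift [ 1.8  1.8 35.7] rot [-0.16  0.05  0.03] rows 0.9
```

Emit:
arm_command(
  rows=[
    [[1,1,8,0,0,0],[1,1,16,0,0,0],[1,1,24,0,0,0],[1,1,29,0,0,0],[1,1,32,0,0,0],[1,1,34,0,0,0],[1,1,34,0,0,0],[1,1,34,0,0,0]],
  ],
)

```text
clock: 8.28
eef_pos: [546.9, 50.3, -3.0]
tool_rot: [-3.142, -0.0, -1.798]
force: [0.5, 0.3, -1.2]
width: 53.9
```

```bash
python3 - <<'E'
from h import *
go(547.1,49.5,-3,-103.05)
a=get_image('side');c=a['pixels'][160:270,225:355]; cv2.imwrite('pics/c7.png',cv2.cvtColor(cv2.resize(c,None,fx=5,fy=5,interpolation=2),cv2.COLOR_RGB2BGR))
im=get_image('wrist'); save(im,'w7'); go(547.1,49.5,-3,-103.05)
E
```

```text
clock 8.28 eef [546.9  50.3  -3. ] yaw [-180.   -0. -103.] F [ 0.51  0.32 -1.21] w 53.9
shift [ 0.7 -0.4  0. ] rot [-0.   -0.    0.05] rows 0.0
clock 8.38 eef [547.   50.3  -2.8] yaw [-1.7998e+02  1.0000e-02 -1.0300e+02] F [ 0.86  0.12 -0.47] w 53.5
shift [ 0.8 -0.3  0.2] rot [-0.02  0.01  0.05] rows 0.0
```

View pics/c7.png

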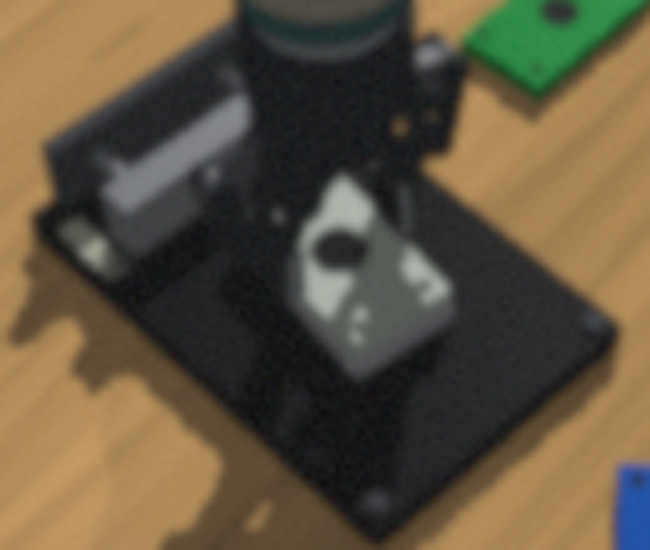

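View pics/w7.png

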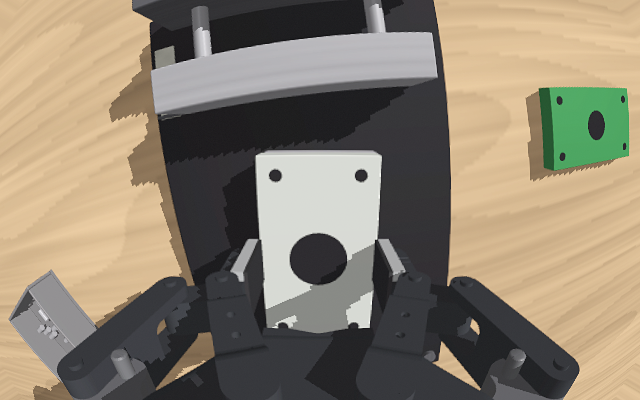

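The printed plate hovers just over the metal one, with the edges appearing flush. Lowering 1.5 mm and releasing.

Emit:
arm_command(
  rows=[
    [[0.5,0,1,0,0,0],[0.5,0,1.5,0,0,0],[0.5,0,1.5,0,0,0],[0.5,0,1.5,0,0,0]],
  ],
)

```text
clock: 8.72
eef_pos: [547.1, 49.9, -3.7]
tool_rot: [-3.141, 0.0, -1.798]
force: [-1.4, -0.0, 5.6]
width: 53.7
```

Emit:
arm_command(
  rows=[
    [[0,0,0,0,0,0],[0,0,0,0,0,0],[0,0,0,0,0,0],[0,0,0,0,0,0],[0,0,0,0,0,0],[0,0,0,0,0,0]],
  ],
  claw=0.8,
)

```text
clock: 9.22
eef_pos: [546.6, 49.8, -4.5]
tool_rot: [3.142, -0.0, -1.798]
force: [-1.0, 0.1, -0.5]
width: 76.7
```

```bash
python3 - <<'E'
from h import *
a=get_image('side');c=a['pixels'][160:270,225:355]; cv2.imwrite('pics/c8.png',cv2.cvtColor(cv2.resize(c,None,fx=5,fy=5,interpolation=2),cv2.COLOR_RGB2BGR))
im=get_image('wrist'); save(im,'w8'); np.savez('/tmp/w8.npz',**im);go(547.1,49.5,-3,-103.05)
E
```

```text
clock 9.32 eef [546.7  49.8  -4.4] yaw [ 180.   -0. -103.] F [-0.18  0.83 -0.47] w 76.9
shift [ 0.2 -0.5 -1.4] rot [ 0.   -0.    0.05] rows 0.0
```

View pics/c8.png

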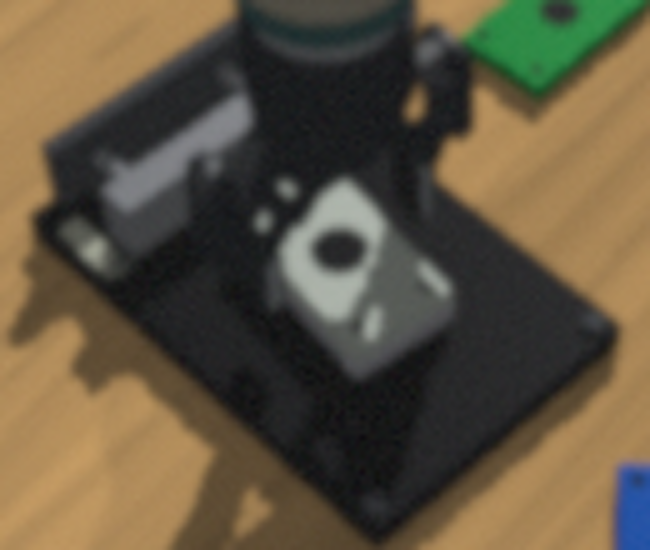

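View pics/w8.png

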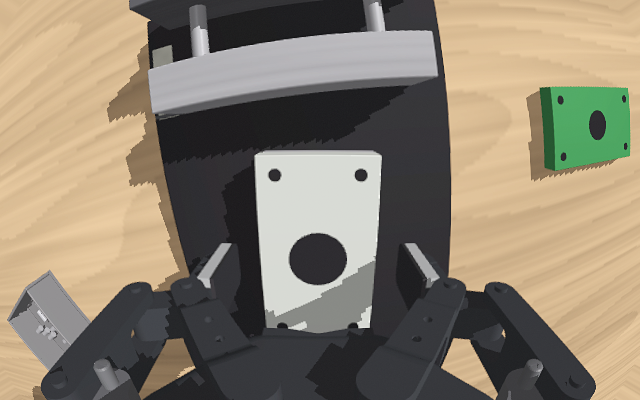

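Contact showed 5.6 N, and after release the plate lies flat and flush on the metal. Next I'll lower about 10 mm, squeeze both plates across their 56 mm sides to align them, and turn them square to the jig.

Emit:
arm_command(
  rows=[
    [[0,0,4,0,0,0],[0,0,8,0,0,0],[0,0,10,0,0,0],[0,0,10,0,0,0]],
  ],
)

```text
clock: 9.65
eef_pos: [546.1, 49.8, -15.1]
tool_rot: [3.14, -0.0, -1.798]
force: [0.3, 0.8, 1.1]
width: 76.4
```

Emit:
arm_command(
  rows=[
    [[0,0,0,0,0,0],[0,0,0,0,0,0],[0,0,0,0,0,0],[0,0,0,0,0,0],[0,0,0,0,0,0]],
  ],
  claw=-1,
)

```text
clock: 10.07
eef_pos: [546.9, 49.8, -14.2]
tool_rot: [-3.141, 0.0, -1.798]
force: [1.2, -1.0, 1.3]
width: 54.7
```

```bash
python3 - <<'E'
from h import *
im=get_image('wrist'); save(im,'w9'); np.savez('/tmp/w9.npz',**im);go(547.1,49.5,-14,-103.05)
a=get_image('scene'); c=a['pixels'][150:280,270:420]; cv2.imwrite('pics/c9.png',cv2.cvtColor(cv2.resize(c,None,fx=4.5,fy=4.5,interpolation=2),cv2.COLOR_RGB2BGR))
E
```

```text
clock 10.12 eef [546.9  49.8 -14.2] yaw [-1.7998e+02  1.0000e-02 -1.0300e+02] F [0.18 0.87 2.06] w 54.3
shift [ 0.3 -0.3 -0.2] rot [-0.02  0.01  0.05] rows 0.0
```

View pics/w9.png

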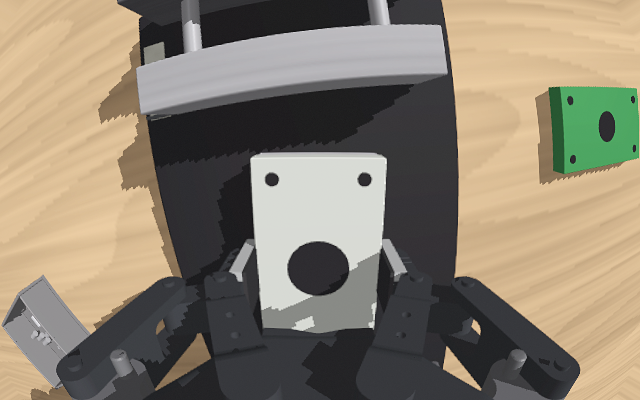

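View pics/c9.png

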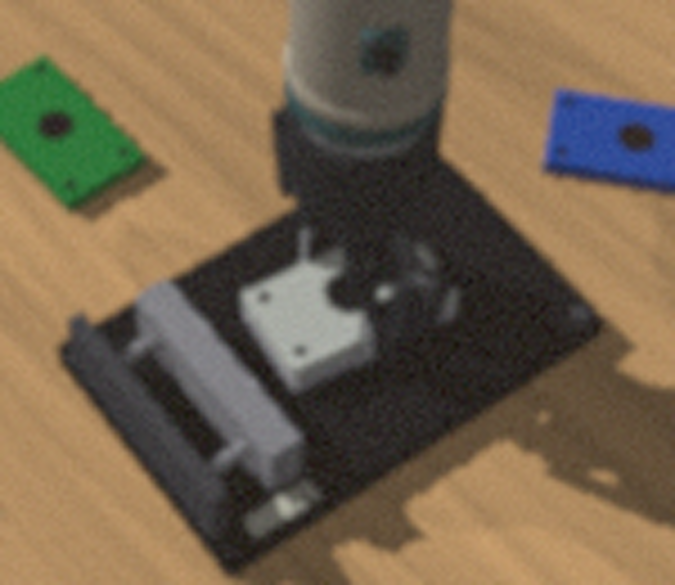

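```bash
python3 - <<'E'
from h import *
d=np.load('/tmp/w9.npz'); im={k:d[k] for k in d}
g=cv2.cvtColor(im['pixels'],cv2.COLOR_RGB2HSV)
br=((g[...,2]>125)&(g[...,1]<50)).astype(np.uint8); b=np.zeros_like(br); b[20:125,130:455]=br[20:125,130:455]
b=cv2.morphologyEx(b,cv2.MORPH_OPEN,np.ones((7,7)))
cs,_=cv2.findContours(b,0,1); c=max(cs,key=cv2.contourArea)[:,0]
w=np.array([onz(im,u,v,55,True)[:2] for u,v in c],np.float32); r=cv2.minAreaRect(w); print(r, c.min(0),c.max(0))
fr=[]
for u in range(170,430,5):
    v=max(p[1] for p in c if p[0]==u); fr.append(onz(im,u,v,55,True)[:2])
fr=np.array(fr,np.float32); vx,vy,x,y=cv2.fitLine(fr,cv2.DIST_HUBER,0,.1,.1).ravel(); print('front edge normal yaw',np.degrees(np.arctan2(vy,vx))-90, (x,y), np.abs((fr-[x,y])@[-vy,vx]).max())
E
```

```text
((641.0633544921875, 40.893310546875), (120.48103332519531, 31.816482543945312), 83.40228271484375) [137  20] [446 112]
front edge normal yaw -6.5808716 (np.float32(624.2044), np.float32(30.996073)) 0.28308472
```

The fence normal gives a jig yaw of -6.6°, which agrees with the bed edge. Next: slide both plates while gripped to about 8 mm short of the fence, squared up.

```bash
python3 - <<'E'
from h import *
s=sensors.read_state()['eef_pos']; go(568,51,-14.2,-96.55)
E
```

```text
clock 10.17 eef [546.9  49.8 -14.2] yaw [-1.7997e+02  1.0000e-02 -1.0300e+02] F [-0.29 -0.81  1.88] w 54.8
shift [ -5.9 -20.3  -0. ] rot [-0.03  0.01 -6.45] rows 0.9
```

Emit:
arm_command(
  rows=[
    [[0,0,0,0,0,-2],[-1,-2,0,0,0,-4],[-2,-5,0,0,0,-6.5],[-3,-9,0,0,0,-6.5],[-4,-13,0,0,0,-6.5],[-5,-17,0,0,0,-6.5],[-6,-20,0,0,0,-6.5],[-6,-20,0,0,0,-6.5],[-6,-20,0,0,0,-6.5]],
  ],
)

```text
clock: 10.92
eef_pos: [568.8, 51.2, -14.2]
tool_rot: [-3.139, 0.0, -1.684]
force: [0.5, 0.9, 3.7]
width: 53.9
```

```bash
python3 - <<'E'
from h import *
im=get_image('wrist'); save(im,'w10'); np.savez('/tmp/w10.npz',**im);go(568,51,-14,-96.55)
E
```

```text
clock 10.97 eef [568.5  51.2 -14.2] yaw [-1.799e+02  1.000e-02 -9.650e+01] F [0.41 0.34 3.49] w 54.4
shift [ 0.2  0.4 -0.2] rot [-0.1   0.01  0.05] rows 0.0
```

View pics/w10.png

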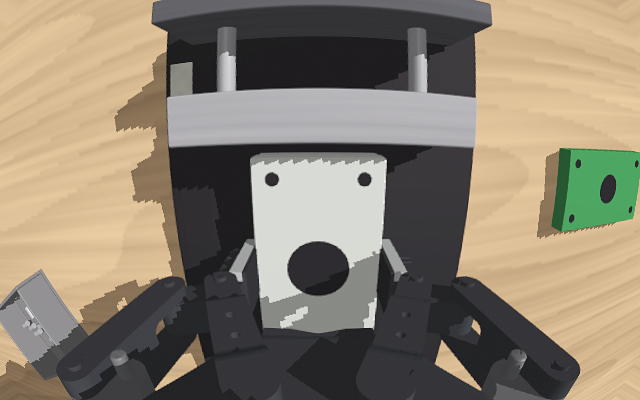

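The plates are square to the fence (front edge at row 155, parallel to the fence edge at row 146). Release, rise and back off behind the plates.

Emit:
arm_command(
  rows=[
    [[0,0,0,0,0,0],[0,0,0,0,0,0],[0,0,0,0,0,0],[0,0,0,0,0,0],[0,0,-10,0,0,0],[0,0,-30,0,0,0],[0,0,-55,0,0,0],[0,0,-65,0,0,0],[0,0,-65,0,0,0]],
  ],
  claw=0.8,
)

```text
clock: 11.72
eef_pos: [569.7, 51.3, 53.5]
tool_rot: [-3.136, 0.001, -1.684]
force: [0.1, -0.0, -0.1]
width: 76.9
```

Emit:
arm_command(
  rows=[
    [[0,20,-5,0,0,0],[0,45,-5,0,0,0],[0,70,-5,0,0,0],[0,90,-5,0,0,0],[0,100,-5,0,0,0],[0,100,-5,0,0,0],[0,100,-5,0,0,0]],
  ],
  claw=-0.5,
)

```text
clock: 12.3
eef_pos: [468.1, 62.5, 55.3]
tool_rot: [3.141, -0.0, -1.684]
force: [0.3, 0.1, 0.0]
width: 21.2
```

```bash
python3 - <<'E'
from h import *
im=get_image('wrist'); save(im,'w11'); np.savez('/tmp/w11.npz',**im);go(568,51,-14,-96.55)
wh=lambda h:(h[...,1]<60)&(h[...,2]>110)
a=get_image('side'); c=a['pixels'][150:290,210:370]; cv2.imwrite('pics/c11.png',cv2.cvtColor(cv2.resize(c,None,fx=4,fy=4,interpolation=2),cv2.COLOR_RGB2BGR)); np.savez('/tmp/si11.npz',**a)
E
```

```text
clock 12.35 eef [469.2  62.4  55.4] yaw [-179.94    0.    -96.5 ] F [-0.32  1.11 -0.14] w 21.3
shift [  0.2 -99.4  69.5] rot [-0.06  0.    0.05] rows 2.9
```

View pics/w11.png

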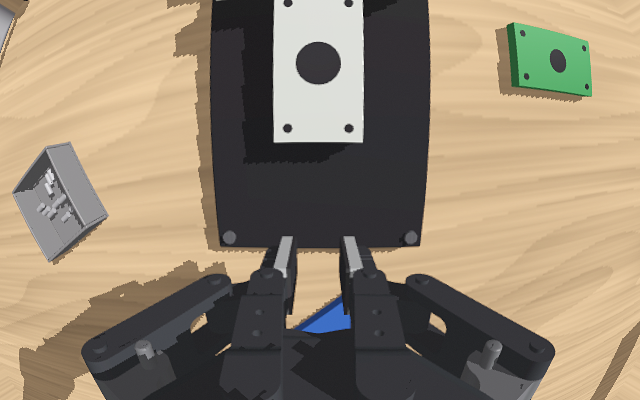

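View pics/c11.png

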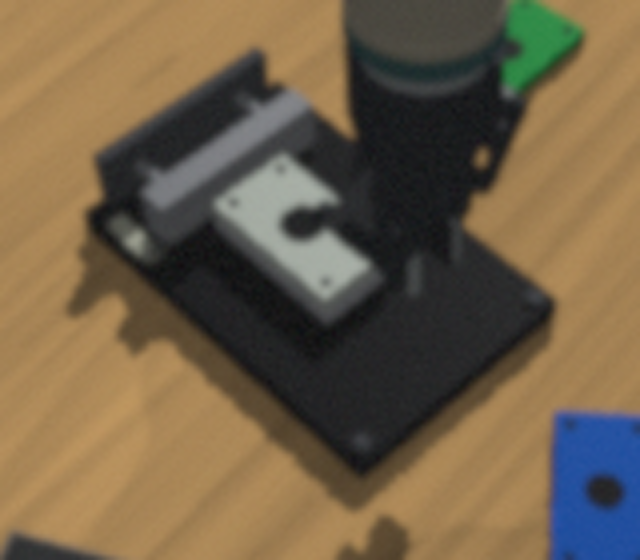

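```bash
python3 - <<'E'
from h import *
d=np.load('/tmp/w11.npz'); im={k:d[k] for k in d}; s=sensors.read_state(); R=Ro.from_euler('xyz',s['tool_rot']); zm=im['z_map']
for u,v in [(288,238),(285,245),(281,255),(278,266),(291,245),(345,238),(348,245),(353,258),(357,268),(341,250)]:
  o,dd=ray(im,u,v,True); dc=im['pose'][:3,:3].T@dd; p=o+dd*zm[v,u]/-dc[2]; print(u,v,R.inv().apply(p-s['eef_pos']).round(1),p.round(1))
# rear edge of printed plate top z=42 
for u,v in [(274,141),(318,142),(362,142)]: print('rear',onz(im,u,v,42,True).round(1))
g=cv2.cvtColor(im['pixels'],cv2.COLOR_RGB2HSV)
wh=lambda h:(h[...,1]<60)&(h[...,2]>150)
print(plate(im,None,42,(255,0,380,160),wh,True)[:3])
c=im['pixels'][90:260,240:400]; cv2.imwrite('pics/c12.png',cv2.cvtColor(cv2.resize(c,None,fx=4,fy=3.5,interpolation=2),cv2.COLOR_RGB2BGR))
E
```

```text
288 238 [-13.8  -8.6 -44. ] [479.6  75.2  99.5]
285 245 [-14.3  -9.  -53.3] [480.   75.6 108.8]
281 255 [-15.2  -8.4 -62.5] [479.5  76.5 118. ]
278 266 [-15.1  -8.7 -73.4] [479.8  76.5 128.8]
291 245 [-11.6  -8.9 -53. ] [479.6  73.  108.4]
345 238 [ 13.3  -8.9 -44.7] [476.8  48.1 100.1]
348 245 [ 14.1  -8.7 -52.6] [476.5  47.5 108. ]
353 258 [ 14.9  -8.6 -65.9] [476.3  46.6 121.4]
357 268 [ 15.5  -8.9 -75.3] [476.5  46.  130.7]
341 250 [ 11.   -5.9 -51.8] [474.1  50.8 107.3]
rear [522.4  83.7  42. ]
rear [518.4  56.3  42. ]
rear [515.6  28.7  42. ]
(array([565.17364502,  50.96585083]), [56.35808563232422, 93.57017517089844], np.float32(173.50446))
```

View pics/c12.png

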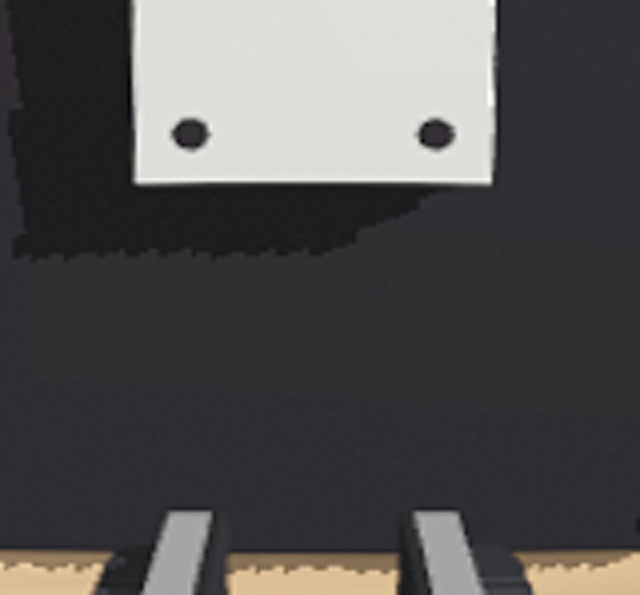

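```bash
python3 - <<'E'
from h import *
a=get_image('side'); b=get_image('scene')
c=a['pixels'][180:240,255:315]; e=b['pixels'][180:250,300:380]
cv2.imwrite('pics/c13.png',cv2.cvtColor(np.hstack([cv2.resize(c,(400,400),interpolation=2),cv2.resize(e,(400,400),interpolation=2)]),cv2.COLOR_RGB2BGR))
E
```

```text
(no output)
```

View pics/c13.png

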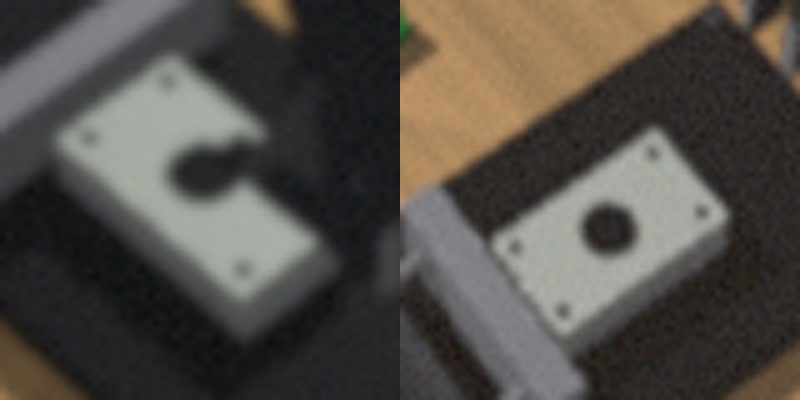

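The stack looks flush in both views and about 7 mm short of the fence. The fingertips sit 43 mm behind the TCP at this opening, with their front faces at tool y = -9. I'll lower until the tips are at z of about 22.

Emit:
arm_command(
  rows=[
    [[0,0,20,0,0,0],[0,0,40,0,0,0],[0,0,55,0,0,0],[0,0,66,0,0,0],[0,0,73,0,0,0],[0,0,76,0,0,0],[0,0,76,0,0,0],[0,0,76,0,0,0]],
  ],
)

```text
clock: 13.17
eef_pos: [468.4, 62.2, -19.2]
tool_rot: [-3.141, 0.0, -1.685]
force: [-3.5, -1.4, 20.5]
width: 21.9
```

```bash
python3 - <<'E'
from h import *
im=get_image('wrist'); save(im,'w14'); go(469.2+36,62.4-4.1,-21,-96.55)
g=cv2.cvtColor(im['pixels'],cv2.COLOR_RGB2HSV); s=sensors.read_state(); R=Ro.from_euler('xyz',s['tool_rot']);zm=im['z_map']
for u,v in [(288,238),(345,238)]:
  o,dd=ray(im,u,v,True); dc=im['pose'][:3,:3].T@dd; p=o+dd*zm[v,u]/-dc[2]; print(p.round(1))
a=get_image('side'); c=a['pixels'][150:290,210:370]; cv2.imwrite('pics/c14.png',cv2.cvtColor(cv2.resize(c,None,fx=4,fy=4,interpolation=2),cv2.COLOR_RGB2BGR))
E
```

```text
clock 13.22 eef [468.4  62.2 -19.1] yaw [-1.7998e+02  1.0000e-02 -9.6550e+01] F [-4.11 -1.74 20.64] w 21.2
shift [ -0.3 -37.    1.9] rot [-0.02  0.01  0.  ] rows 0.9
[480.   74.7  25.5]
[476.8  47.7  25.2]
```

View pics/w14.png

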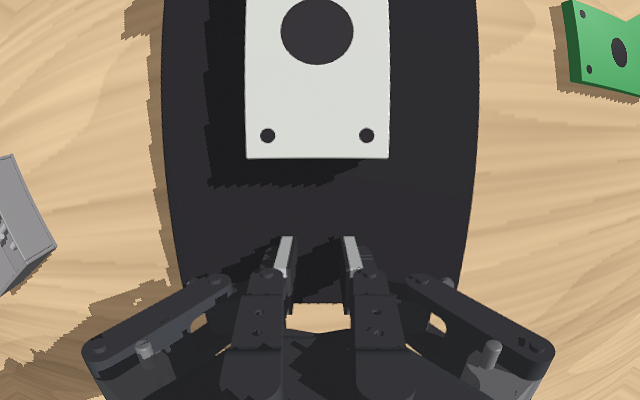

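View pics/c14.png

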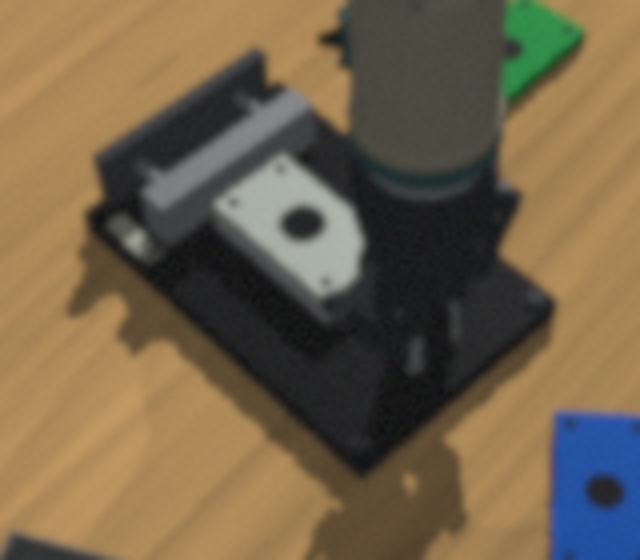

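20 N upward means the tips are resting on the bed, so they are a few mm longer than the depth suggested. Raising 5 mm, then approaching to just short of contact.

Emit:
arm_command(
  rows=[
    [[0,0,-5,0,0,0],[0,0,-5,0,0,0],[0,-8,-5,0,0,0],[0,-16,-5,0,0,0],[0,-24,-5,0,0,0],[0,-28,-5,0,0,0],[0,-30,-5,0,0,0],[0,-30,-5,0,0,0],[0,-30,-5,0,0,0]],
  ],
)

```text
clock: 14.02
eef_pos: [497.6, 59.1, -15.6]
tool_rot: [3.141, -0.0, -1.684]
force: [-0.6, 0.3, -0.6]
width: 21.5
```

```bash
python3 - <<'E'
from h import *
im=get_image('wrist'); save(im,'w15'); np.savez('/tmp/w15.npz',**im); go(505,58,-16,-96.55)
s=sensors.read_state(); R=Ro.from_euler('xyz',s['tool_rot']);zm=im['z_map']
for u,v in [(288,238),(345,238)]:
  o,dd=ray(im,u,v,True); dc=im['pose'][:3,:3].T@dd; p=o+dd*zm[v,u]/-dc[2]; print(p.round(1))
E
```

```text
clock 14.07 eef [497.4  59.1 -15.5] yaw [ 1.7995e+02 -1.0000e-02 -9.6500e+01] F [-0.4   0.43 -0.45] w 21.2
shift [ 0.2 -7.7  0.5] rot [ 0.05 -0.01  0.05] rows 0.2
[509.2  71.6  28.8]
[506.5  44.7  29.7]
```

View pics/w15.png

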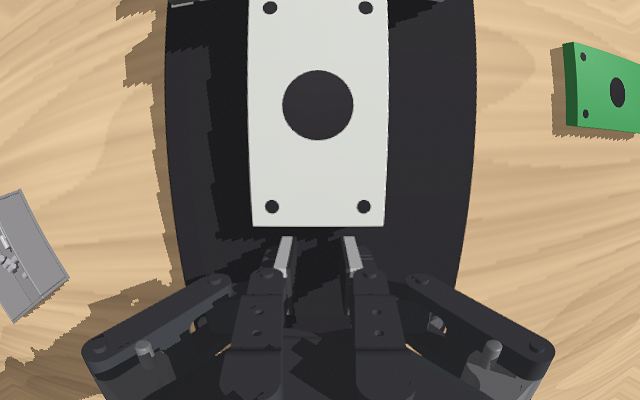

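About 10 mm to contact, then about 7 mm to the fence. I'll advance slowly to near fence contact.

Emit:
arm_command(
  rows=[
    [[0,-3,0,0,0,0],[0,-6,0,0,0,0],[0,-8,0,0,0,0],[0,-10,0,0,0,0],[0,-12,0,0,0,0],[0,-13.5,0,0,0,0],[0,-15,0,0,0,0],[0,-16,0,0,0,0],[0,-17,0,0,0,0],[0,-17,0,0,0,0],[0,-17,0,0,0,0],[0,-17,0,0,0,0]],
  ],
)

```text
clock: 15.07
eef_pos: [515.0, 57.2, -15.3]
tool_rot: [-3.141, 0.0, -1.684]
force: [-0.9, 0.2, -0.8]
width: 21.3
```

```bash
cat >> h.py <<'E'
def look(n):
    im=get_image('wrist'); save(im,'w'+n); np.savez(f'/tmp/w{n}.npz',**im)
    a=get_image('side'); b=get_image('scene'); np.savez(f'/tmp/si{n}.npz',**a); np.savez(f'/tmp/sc{n}.npz',**b)
    c=a['pixels'][180:240,225:305]; e=b['pixels'][195:285,280:400]
    cv2.imwrite(f'pics/c{n}.png',cv2.cvtColor(np.hstack([cv2.resize(c,(400,300),interpolation=2),cv2.resize(e,(400,300),interpolation=2)]),cv2.COLOR_RGB2BGR))
E
python3 - <<'E'
from h import *
go(0,0,0,-96.55); look('16')
E
```

```text
clock 15.07 eef [515.   57.2 -15.3] yaw [-179.99    0.    -96.5 ] F [-0.92  0.22 -0.78] w 21.3
shift [115.1 505.2 -15.5] rot [-0.01  0.    0.05] rows 12.4
```

View pics/c16.png

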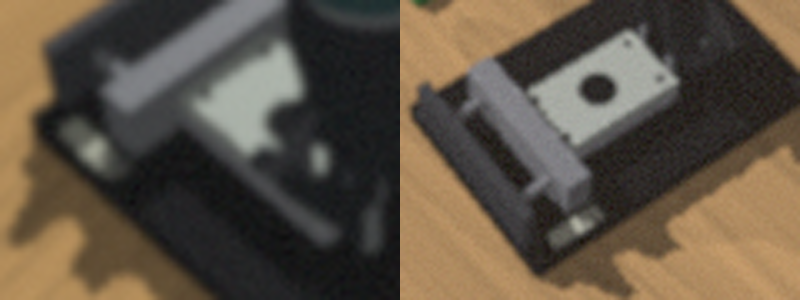

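View pics/w16.png

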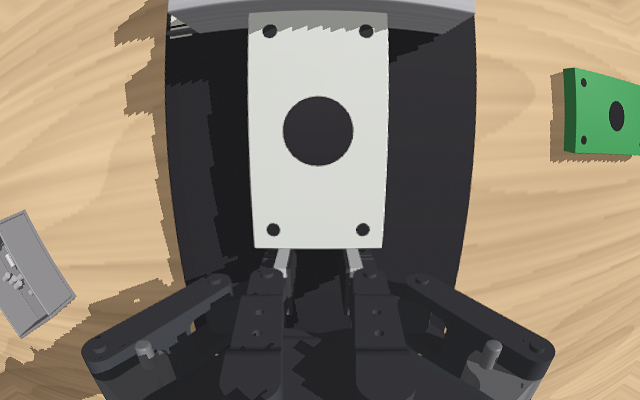

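The plates are pushed up to the fence, with almost no force yet. Advancing in small steps against the force reading.

Emit:
arm_command(
  rows=[
    [[0,-1,0,0,0,0],[0,-2,0,0,0,0],[0,-3,0,0,0,0],[0,-4,0,0,0,0],[0,-5,0,0,0,0],[0,-5,0,0,0,0],[0,-5,0,0,0,0],[0,-5,0,0,0,0]],
  ],
)

```text
clock: 15.88
eef_pos: [518.9, 56.7, -15.6]
tool_rot: [3.14, -0.0, -1.684]
force: [-3.6, 0.0, 0.0]
width: 21.4
```

```bash
cat >> h.py <<'E'
def favg(n=8):
    F=[];P=[]
    for i in range(n):
        s=sensors.read_state();F.append(s['force']);P.append(s['eef_pos']); get_image('side')
    print('Favg',np.mean(F,0).round(2),'P',np.mean(P,0).round(2),'sd',np.std(F,0).round(2))
E
python3 - <<'E'
from h import *
favg(); look('17')
E
```

```text
Favg [-4.01  0.44 -0.49] P [519.17  56.67 -15.58] sd [0.35 0.28 0.69]
```

View pics/c17.png

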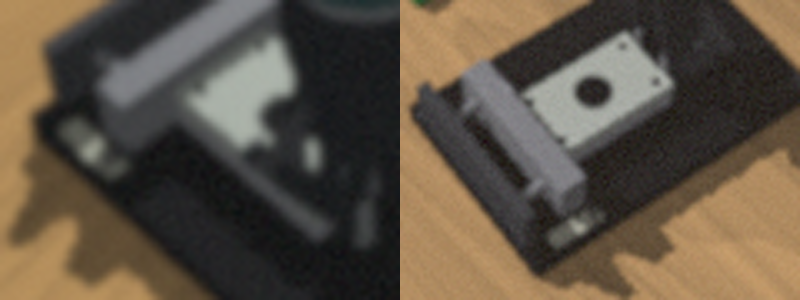

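View pics/w17.png

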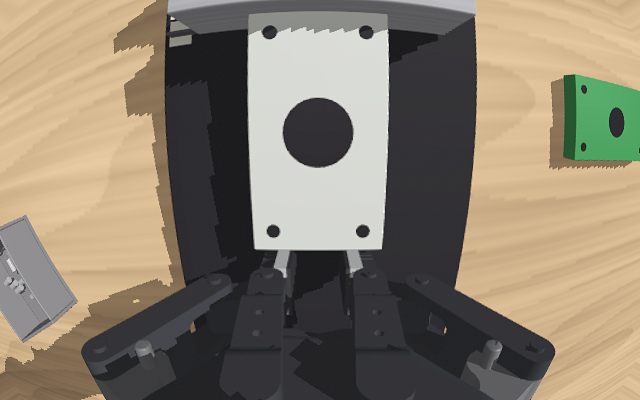

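-4.0 N means the fence is about 4 mm back and the plates are square. 6 mm more.

Emit:
arm_command(
  rows=[
    [[0,-1,0,0,0,0],[0,-2,0,0,0,0],[0,-3,0,0,0,0],[0,-4,0,0,0,0],[0,-5,0,0,0,0],[0,-6,0,0,0,0],[0,-6,0,0,0,0],[0,-6,0,0,0,0],[0,-6,0,0,0,0],[0,-6,0,0,0,0]],
  ],
)

```text
clock: 17.27
eef_pos: [523.2, 56.2, -15.6]
tool_rot: [3.137, 0.0, -1.684]
force: [-9.3, 0.8, 2.2]
width: 21.3
```

```bash
python3 - <<'E'
from h import *
favg(); look('18')
def L(n): 
    d=np.load(f'/tmp/{n}.npz'); return {k:d[k] for k in d}
sc=L('sc18'); si=L('si18'); w0=cv2.resize(L('sc16')['pixels'][245:290,315:365],(400,360),interpolation=2); w1=cv2.resize(sc['pixels'][245:290,315:365],(400,360),interpolation=2)
cv2.imwrite('pics/strip.png',cv2.cvtColor(np.hstack([w0,w1]),cv2.COLOR_RGB2BGR))
im=L('w18'); cv2.imwrite('pics/wz.png',cv2.cvtColor(cv2.resize(im['pixels'][0:70,150:270],None,fx=6,fy=6,interpolation=2),cv2.COLOR_RGB2BGR))
E
```

```text
Favg [-8.4   0.97  2.2 ] P [523.24  56.2  -15.57] sd [0.58 0.24 0.57]
```

View pics/c18.png

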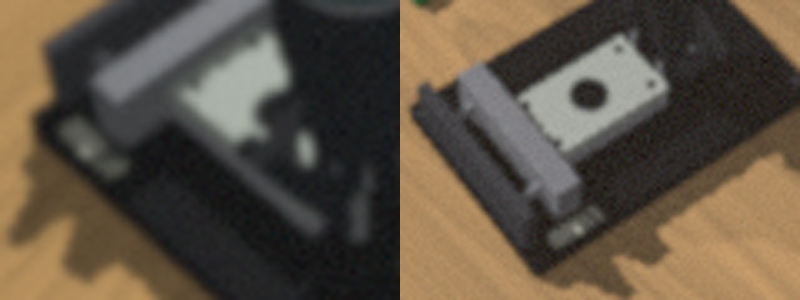

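View pics/strip.png

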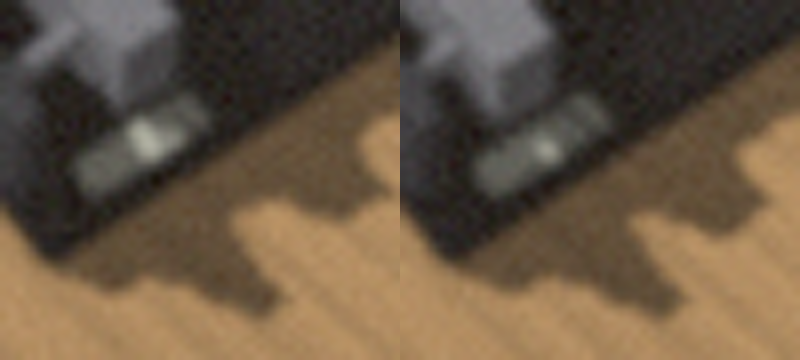

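View pics/wz.png

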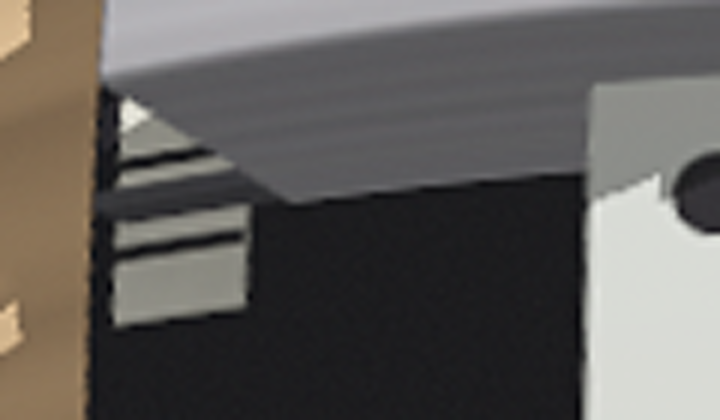

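View pics/w18.png

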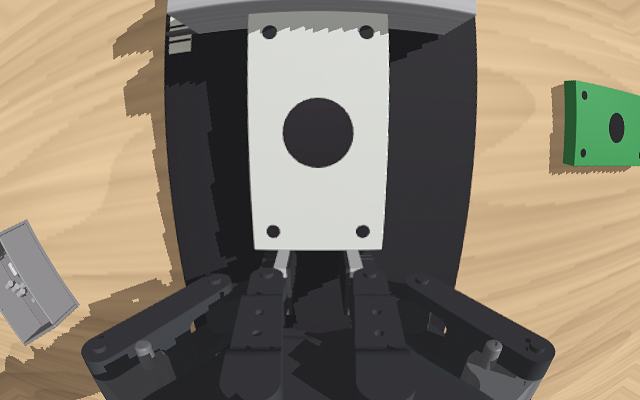

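The wrist crop shows the pointer midway between the 6 mm and 14 mm lines, and the force is about 8.4 N. The tool has tilted slightly under load, so I'll check with tilt and moment readings that the push is shared between both plates.

```bash
cat >> h.py <<'E'
def tavg(n=10):
    A=[]
    for i in range(n):
        s=sensors.read_state(); R=Ro.from_euler('xyz',s['tool_rot'])
        Rj=Ro.from_euler('z',-6.55,degrees=True).inv()
        z=Rj.apply(R.apply([0,0,1])); A.append(np.r_[Rj.apply(s['force']),Rj.apply(s['torque']),np.degrees(z[0]),np.degrees(z[1]),s['eef_pos'],np.degrees(s['tool_rot'][2])]); get_image('side')
    A=np.array(A); print('Fjig',A[:,:3].mean(0).round(2),'Mjig',A[:,3:6].mean(0).round(3),'sd',A[:,4].std().round(3),'tipx_deg',A[:,6].mean().round(3),'tipy',A[:,7].mean().round(3),'P',A[:,8:11].mean(0).round(2),'yaw',A[:,11].mean().round(2),'clk',s['clock'])
E
python3 - <<'E'
from h import *
tavg()
E
```

```text
Fjig [-7.95 -0.02  2.1 ] Mjig [ 0.024  1.711 -0.018] sd 0.031 tipx_deg -0.262 tipy 0.001 P [523.24  56.2  -15.57] yaw -96.49 clk 18.2667
```

Emit:
arm_command(
  rows=[
    [[0,-0.5,0,0.15,0,0],[0,-1.0,0,0.3,0,0],[0,-1.0,0,0.3,0,0],[0,-1.0,0,0.3,0,0]],
  ],
)

```text
clock: 18.65
eef_pos: [523.6, 56.1, -15.6]
tool_rot: [3.141, 0.0, -1.684]
force: [-9.7, 0.6, 2.1]
width: 21.5
```

```bash
python3 - <<'E'
from h import *
tavg()
E
```

```text
Fjig [-9.26  0.18  2.92] Mjig [-0.01   1.915 -0.006] sd 0.04 tipx_deg -0.028 tipy 0.002 P [523.59  56.15 -15.63] yaw -96.49 clk 19.1
```

Emit:
arm_command(
  rows=[
    [[0,-0.2,0,0.2,0,0],[0,-0.3,0,0.4,0,0],[0,-0.3,0,0.4,0,0],[0,-0.3,0,0.4,0,0]],
  ],
)

```text
clock: 19.48
eef_pos: [524.1, 56.1, -15.7]
tool_rot: [-3.135, 0.0, -1.684]
force: [-8.8, 1.7, 2.6]
width: 21.6
```

```bash
python3 - <<'E'
from h import *
tavg(16); look('19')
E
```

```text
Fjig [-8.9  -0.01  1.93] Mjig [ 0.009  1.846 -0.022] sd 0.019 tipx_deg 0.384 tipy 0.001 P [524.02  56.11 -15.7 ] yaw -96.48 clk 20.2333
```

View pics/c19.png

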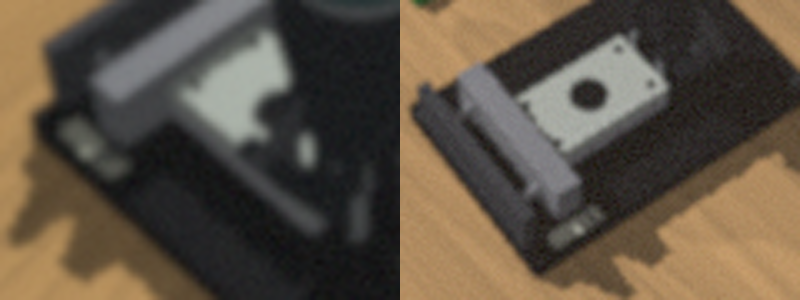

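The lever arm barely changes with tilt (0.209–0.218 m), so contact stays spread over the stack. I'll bring the tool back to vertical under load and add 1 mm to reach about 10 N.

Emit:
arm_command(
  rows=[
    [[0,-0.5,0,-0.15,0,0],[0,-1.0,0,-0.3,0,0],[0,-1.0,0,-0.3,0,0],[0,-1.0,0,-0.3,0,0],[0,-1.0,0,-0.3,0,0]],
  ],
)

```text
clock: 20.85
eef_pos: [524.6, 56.1, -15.7]
tool_rot: [-3.141, 0.0, -1.684]
force: [-8.4, 0.5, 2.9]
width: 21.0
```

```bash
python3 - <<'E'
from h import *
tavg(16); look('20')
d=np.load('/tmp/w20.npz'); im={k:d[k] for k in d}
cv2.imwrite('pics/wz20.png',cv2.cvtColor(cv2.resize(im['pixels'][0:70,150:270],None,fx=6,fy=6,interpolation=2),cv2.COLOR_RGB2BGR))
wh=lambda h:(h[...,1]<60)&(h[...,2]>140)
hsv=cv2.cvtColor(im['pixels'],cv2.COLOR_RGB2HSV).astype(int); m=wh(hsv)
# long edges of printed plate at z=42
for side in (0,1):
    pts=[]
    for v in range(50,240,5):
        us=np.where(m[v,240:400])[0]+240; pts.append(onz(im,us[0] if side==0 else us[-1],v,42,True)[:2])
    vx,vy,x,y=cv2.fitLine(np.array(pts,np.float32),cv2.DIST_HUBER,0,.1,.1).ravel(); print('edge',np.degrees(np.arctan2(vy,vx)))
fr=[]
E
```

```text
Fjig [-9.33 -0.11  2.98] Mjig [-0.014  2.006 -0.014] sd 0.039 tipx_deg 0.037 tipy 0.002 P [524.54  56.05 -15.66] yaw -96.48 clk 21.6
edge -6.4893064
edge -6.464586
```

View pics/wz20.png

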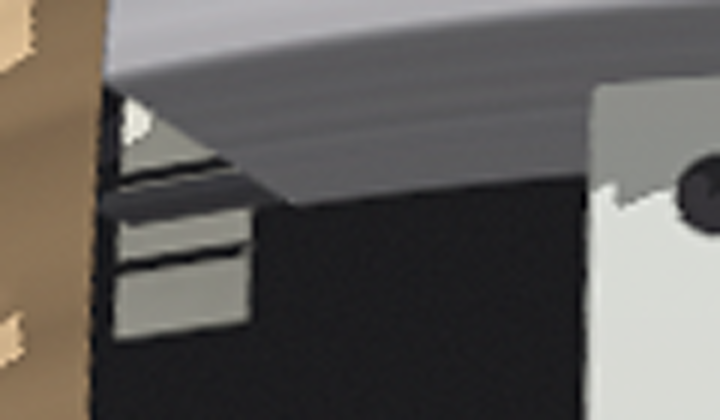

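View pics/c20.png

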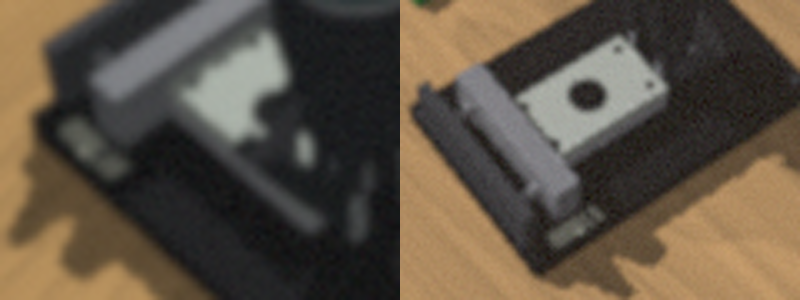

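The pointer is at about 10 mm, the force is 9.3 N, the tool is vertical and the plates are square to the jig (-6.5° against -6.55°). I have time left, so a ±1° tilt test will show whether the contact centre really sits between the two plates.

Emit:
arm_command(
  rows=[
    [[0,0,0,0.5,0,0],[0,0,0,1,0,0],[0,0,0,1,0,0],[0,0,0,1,0,0]],
  ],
)

```text
clock: 22.13
eef_pos: [524.6, 56.0, -15.8]
tool_rot: [-3.123, -0.0, -1.684]
force: [-8.8, 0.3, 1.0]
width: 20.9
```

```bash
python3 - <<'E'
from h import *
tavg(20)
E
```

```text
Fjig [-8.74  0.17  1.25] Mjig [ 0.013  1.94  -0.003] sd 0.025 tipx_deg 1.047 tipy -0.001 P [524.66  56.03 -15.84] yaw -96.48 clk 23.0833
```

Emit:
arm_command(
  rows=[
    [[0,0,0,-0.5,0,0],[0,0,0,-1,0,0],[0,0,0,-1.5,0,0],[0,0,0,-2,0,0],[0,0,0,-2,0,0],[0,0,0,-2,0,0]],
  ],
)

```text
clock: 23.63
eef_pos: [524.4, 56.0, -15.6]
tool_rot: [3.124, -0.0, -1.684]
force: [-8.7, 1.3, 3.3]
width: 21.7
```

```bash
python3 - <<'E'
from h import *
tavg(20)
E
```

```text
Fjig [-9.87 -0.01  3.2 ] Mjig [-0.004  2.012 -0.015] sd 0.029 tipx_deg -0.979 tipy 0.0 P [524.4   56.06 -15.63] yaw -96.48 clk 24.5833
```

The lever is 0.223 m with the tip leading, 0.207 m with it trailing and about 0.214 m upright. So at vertical the push sits between the two plates and is shared. Returning to vertical.

Emit:
arm_command(
  rows=[
    [[0,-0.2,0,0.5,0,0],[0,-0.4,0,1,0,0],[0,-0.4,0,1,0,0],[0,-0.4,0,1,0,0],[0,-0.4,0,1,0,0],[0,-0.4,0,1,0,0],[0,-0.4,0,1,0,0],[0,-0.4,0,1,0,0]],
  ],
)

```text
clock: 25.3
eef_pos: [524.8, 56.0, -15.8]
tool_rot: [-3.141, -0.0, -1.684]
force: [-9.0, 1.6, 2.4]
width: 21.8
```

```bash
python3 - <<'E'
from h import *
tavg(20); look('21')
d=np.load('/tmp/w21.npz'); im={k:d[k] for k in d}
cv2.imwrite('pics/wz21.png',cv2.cvtColor(np.hstack([cv2.resize(im['pixels'][0:70,150:270],(400,300),interpolation=2),cv2.resize(im['pixels'][0:300,160:480],(400,300))]),cv2.COLOR_RGB2BGR))
E
```

```text
Fjig [-9.61  0.05  2.08] Mjig [ 0.004  2.017 -0.018] sd 0.02 tipx_deg 0.015 tipy -0.002 P [524.75  56.02 -15.81] yaw -96.48 clk 26.25
```

View pics/wz21.png

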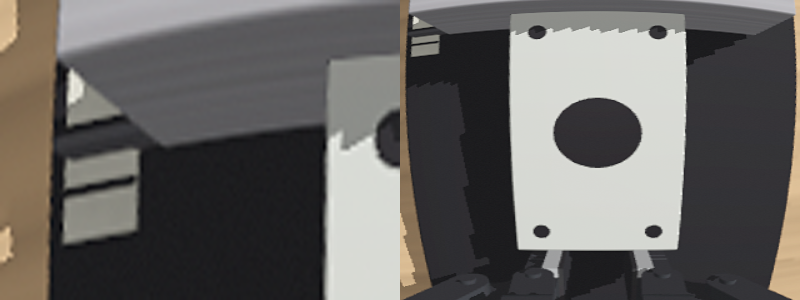

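View pics/c21.png

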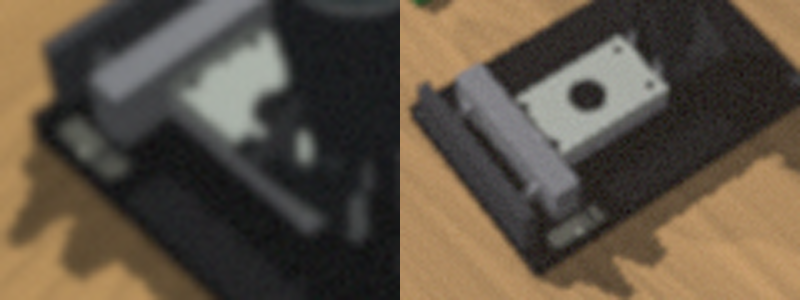

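The pointer sits between the two lines, the push is a steady 9.6 N, and the stack is flush and square. Handing in.

```bash
python3 -c "
from h import *
order.finish_job()"
```

```text
the job is handed in; nothing more can be done
```

I laid the white plate on the metal plate and squared the stack to the jig. I then pushed it end on against the fence with both fingers and handed in at about 26 s with that push still held. The hand-in gives no verdict.

**Last checks**
- **Push:** about 9.6 N. The pointer is between the 6 and 14 mm lines, so the fence is about 10 mm back.
- **Squareness:** the printed plate's long edges are at -6.5° and the jig at -6.55°, and the stack looks flush in every view.
- **Load on both plates:** I could not measure this directly. Tilting the tool ±1° moved the centre of the push up and down, and upright it sits between those two positions, so both plates appear to carry load.
- **Bystanders:** the arm kept clear of them, but I did not re-measure where they lie.

**What disagreed**
- **Fingertip position:** the real tips are about 37–52 mm behind the reported TCP, depending on opening, not at it or 13 mm behind as stated. All three cameras and bed contact (20 N while lowering) showed this, so I set heights by camera and force.
- **Squeeze on the plates:** when I gripped the stack to align it, the fingers probably held mainly the printed plate. The metal plate's position was then confirmed only by view and by the push against the fence.
- **Gripper width:** it read about 54 mm on the 56 mm plate.

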